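# Brush out the counter jars and put them on display

## Task

Clean the empty open jars on the shop counter (two or three of them) with the brush that hangs on its fork, the tallest jar first and the shortest last: in each jar push the brush down to the bottom, draw it up to the mouth and push it down to the bottom again. Then hang the brush back on its fork, stand all these jars upright on the wooden display board, and throw the board's lever over into its far, white-marked notch so that the front rail comes up. Knock none of the other things over.

Things in the scene. Friction and masses are not known exactly. Their poses are not given: they have to be found in the camera images.
- jar_tall: empty open clear jar with a black rim band, straight-sided, 120 mm tall, 68 mm outside diameter, 60 mm inside, walls 4 mm, floor 10 mm thick and greenish; 0.4 kg, loose. Origin at the centre of its underside, z up its axis. Absent in some starts. Grip it by the outside from above.
- jar_tall_floor (a point): centre of the inner floor of that jar, 10 mm above its underside; z up the axis. The jar is 110 mm deep inside
- jar_mid: empty open clear jar with a black rim band, straight-sided, 100 mm tall, 68 mm outside diameter, 60 mm inside, walls 4 mm, floor 10 mm thick and greenish; 0.4 kg, loose. Origin at the centre of its underside, z up its axis. Absent in some starts. Grip it by the outside from above.
- jar_mid_floor (a point): centre of the inner floor of that jar, 10 mm above its underside; z up the axis. The jar is 90 mm deep inside
- jar_short: empty open clear jar with a black rim band, straight-sided, 80 mm tall, 68 mm outside diameter, 60 mm inside, walls 4 mm, floor 10 mm thick and greenish; 0.4 kg, loose. Origin at the centre of its underside, z up its axis. Absent in some starts. Grip it by the outside from above.
- jar_short_floor (a point): centre of the inner floor of that jar, 10 mm above its underside; z up the axis. The jar is 70 mm deep inside
- brush: upright bottle brush, 172 mm long, 90 g. From the tip up: white bristle head 74 mm long (stiff core 26 mm across; the 52 mm fringe offers no resistance), steel stem 10 mm thick, flat round collar 34 mm across at 112 to 118 mm, wooden grip block at 118 to 172 mm, 36 mm wide (brush x), 14 mm thick (brush y). Origin at the lower tip, z up to the grip
- brush_tip (a point): lower tip of the brush (same as its origin)
- brush_grip (a point): centre of the wooden grip block, 145 mm above the tip: pinch here from above across the 14 mm thickness (brush y)
- brush_collar (a point): centre of the underside of the brush's collar, 112 mm above the tip; it rests on the fork
- brush_stand: fixed stand: wooden foot 90 x 90 x 12 mm centred at its x = +20 mm, steel post 14 mm thick at x = +45 mm, and a fork of two level bars 9 mm wide with an 18 mm slot between, from x = -27 to +33 mm, tops 137 mm above the counter. The slot is open to the stand's -x (roughly towards the robot). Origin on the counter under the hanging brush
- fork (a point): point in the fork's slot, level with the bars' tops, where the brush hangs by its collar; axes as brush_stand. Slot open end at x = -27 mm, closed end at +33 mm. To free the brush lift it 10 to 20 mm and carry it out to -x by 55 mm or more; hang it back the reverse way
- board: fixed wooden display board 180 (x) x 328 (y) x 12 mm with a fixed back rail at x = +84 mm and end rails at y = +-160 mm, all 8 mm thick, 40 mm above the board, and a like front rail at x = -84 mm, flush with the board at lever 0, rising with the lever to 40 mm in the marked notch. Origin at the centre of its underside, z up. Jars fit side by side along y, 80 to 110 mm apart, axes near x = 0
- lever (a joint): rad; lever on a grey block beside the board (board y = +200 mm). 0: leaning 0.6 rad from vertical to the board's -x; grows as it swings up and over to +x about the board's y axis; 1.2 in the marked notch, end stop at 1.5. Stiff: takes about 4 N at the knob and stays where it is left
- lever_knob (a point): centre of the black ball knob, 26 mm across, at the lever's end, 100 mm from the hinge; lever rod 10 mm thick
- lever_hinge (a point): centre of the lever's hinge, 40 mm above the counter; its axes are the board's, the lever turns in its x-z plane
- notch (a point): where the knob's centre is when the lever sits in the far notch, which is a gap in the steel quadrant beside the lever with a white line next to it
- mug: white mug, 84 mm across, 90 mm tall, beyond the far side; leave it standing. Origin at the centre of its underside, z up
- pincushion: blue round pincushion, 64 mm across, 34 mm high, leave it. Origin at the centre of its underside, z up
- button_jar0: closed filled jar with black lid, 84 mm across, 120 mm tall, at the back, not one of those to be cleaned; leave it standing. Origin at the centre of its underside, z up
- button_jar1: closed filled jar with black lid, 84 mm across, 120 mm tall, at the back, not one of those to be cleaned; leave it standing. Origin at the centre of its underside, z up
- button_jar2: closed filled jar with black lid, 84 mm across, 120 mm tall, at the back, not one of those to be cleaned; leave it standing. Origin at the centre of its underside, z up
Not all that is in view belongs to the job. Leave any blue or yellow look-alike of the brush alone.

How it is judged:
By the outcome, as a careful person would: the job done as asked, in the order asked, and still so for the second after the job is handed in, with the robot touching nothing.
Of jar_tall, jar_mid, jar_short only 2 to 3 are there at a start; the rules pass over those that are not, and their reading is None.
At some moment in a run one of jar_tall, jar_mid, jar_short may be knocked a few centimetres aside while the robot is not near it.
It also fails if it takes over 210 s, if anything falls off the work surface, if the arm or the gripper's body presses on something with over 40 N, if the wrist force passes 120 N, or if a joint passes its speed limit or range.

## Robot

A 7-joint arm with a two-finger parallel gripper is mounted at the origin on the work surface. World frame = base frame: x ahead of the robot, y to its left, z up, the work surface at z = 0. Lengths are in mm, angles in rad, forces in N, time in s.
With the tool pointing down it reaches from about 425 to 925 mm from the base axis. Payload 6.8 kg.
Tool frame: the origin (TCP) lies midway between the tips of the shut fingers; the grasp point (between the pads) lies 19 mm behind it (env.grasp_offset is the distance from the TCP to the grasp point, in mm); z points along the fingers, y is the line along which they close (so a half turn about z gives the same grasp; the last joint's range is limited). The gripper opens to 88 mm and grips with 3 to 60 N. Pads are 20 mm wide; open, the fingers measure 115 mm over their backs; the gripper's body (75 mm by 178 mm) begins 61 mm behind the grasp point.
Start: joints at [-1.21, 0.477, 0.022, 1.555, -0.011, 1.109, -0.083], TCP at [304.975, 602.194, 222.664] pointing down, gripper open.
Joint ranges: [-2.96, 2.96], [-0.34, 2.1], [-1.41, 1.46], [0.24, 2.44], [-1.37, 4.51], [0.17, 1.92], [-2.96, 2.96]. Speed limits (rad/s): [2.39, 2.39, 3.14, 3.14, 3.14, 3.14, 3.14].

## Interface

Orientations are given as a rotation vector (axis times angle).
In Python, from workcell import env, optics, job gives the robot as it stands.
- The arm moves only by the shell command python3 -m crank 'ROWS' [OPENING] [FORCE]. ROWS is JSON, a list of rows, each a list of 2 entries, a list of its own where there are three numbers: the shift along the world's x, y, z as a fraction of full scale, then the turn about the world's z as a fraction of full scale. In form: [[[tx, ty, tz], roll], ...]. A call has 1 to 5 rows; each row is the pose to reach, as a shift and turn from the pose commanded when the call began, turning the shorter way round; what a row does not reach only later rows make up. Full scale, the value 1, is 0.3 m for a shift and 180 degrees for a turn. A row lasts 1/10 s, in which the tool goes at most 50 mm and 8.59 degrees, less where a joint would pass 70% of its speed; a pose out of reach is approached as far as the arm can. A call with a number of a shift or a turn outside -1 to 1 is refused whole. A call with a gripper value outside its range is refused whole. OPENING is the opening, from 0 (shut) to 1 (fully open), set as the call begins (- or left out, the last holds). The fingers move at their own pace and stop on an object; FORCE is the grip in N (left out, the last holds). Time passes only in rows, so rows that repeat a pose let the fingers close. It gives the time, the measured TCP pose, the force, the opening and the grip force at its end, in the units of the state.
- env.get_state(): the state, without advancing time (a new reading comes with each control period).
- optics.get_image(name): name is "side" or "top" or "wrist"; returns a dict with "pixels" (384x512x3 uint8, red, green, blue), "camera_matrix" (3x3 intrinsics, pixels), "rvec" (rotation vector, rad) and "tvec" (3), from world to camera coordinates, as OpenCV has them; the wrist camera has in their place "tool_from_camera" (4x4, takes a point from camera to tool coordinates, whose origin is the TCP and whose axes are the flange's). Camera axes: x right, y down, z forward; pixel columns grow to the right and rows downward; lengths in mm; the calibration is good to about 2 mm. A picture is of the moment at which its call begins: read the wrist's pose just before it. There is no depth.
- job.close_job(): hands the job in; it is judged then, once.
The state is a dict: "clock": time; "qpos": joint angles; "joint_velocities": joint speeds; "joint_efforts": joint torques, N m; "eef_pos": TCP position; "ee_rot": TCP orientation; "force": force on the tool from outside, world axes, zero at the start; "ft_torque": the same for the moment, N m; "width": finger opening in mm; "gripper_force": force on a finger pad.
Only numpy, scipy, OpenCV 4.12 (cv2) and the standard library are available. Lean on these libraries where they do the work, as an engineer would, in place of code of your own. Each camera call takes 0.05 s, during which the arm holds its last target. There are 200 camera calls.

## Working session

There is one attempt and no reset: what is moved stays moved. The work goes in short steps, Python scripts to look and compute and a shell command to move; the robot and the scene stay as the last step left them, time stands still between calls to the robot, and variables do not carry over. Pictures are saved under pics/ and viewed, at most 14 in all, crops included, and the job is handed in when it is done.

```bash
ls; mkdir -p pics
cat > h.py <<'E'
import numpy as np, cv2
from workcell import env, optics, job
from scipy.spatial.transform import Rotation as R
def cam(n):
    s=env.get_state(); d=optics.get_image(n); K=np.array(d["camera_matrix"])
    if n=="wrist":
        T=np.eye(4);T[:3,:3]=R.from_rotvec(s["ee_rot"]).as_matrix();T[:3,3]=s["eef_pos"]
        C=T@np.array(d["tool_from_camera"]); Rc=C[:3,:3].T; t=-Rc@C[:3,3]
    else:
        Rc=R.from_rotvec(np.ravel(d["rvec"])).as_matrix(); t=np.ravel(d["tvec"])
    return d["pixels"],K,Rc,t
def ray(c,u,v):
    _,K,Rc,t=c; o=-Rc.T@t; w=Rc.T@np.linalg.solve(K,[u,v,1.]); return o,w/np.linalg.norm(w)
def onz(c,u,v,z):
    o,w=ray(c,u,v); return o+w*(z-o[2])/w[2]
def proj(c,p):
    _,K,Rc,t=c; q=K@(Rc@np.array(p,float)+t); return q[:2]/q[2]
def save(n,im,s=1): cv2.imwrite(f"pics/{n}.png",cv2.resize(im[...,::-1],None,fx=s,fy=s,interpolation=cv2.INTER_CUBIC))
E
python3 - <<'E'
from h import *
for n in("top","side"):
    c=cam(n); save(n+"0",c[0],1.5); np.save(n,c[0]); print(n,-c[2].T@c[3],c[2][2])
s=env.get_state(); print(s)
E
```

```text
pics
top [ 526.78194739  100.43206422 1040.80917512] [ 0.05655262 -0.01408152 -0.99830031]
side [ 497.33312641 -576.76946789  928.73528135] [ 0.09443293  0.63431614 -0.76728447]
{'clock': 0.1, 'qpos': array([-1.21008182,  0.47770555,  0.02231893,  1.55635457, -0.01153857,
        1.10928989, -0.08305737]), 'joint_velocities': array([ 1.38083475e-03, -9.43544692e-05,  2.21304923e-04, -4.25520173e-03,
       -1.29794296e-03,  1.01871689e-03, -4.31470194e-04]), 'joint_efforts': array([ 4.22276047e-03, -5.84094071e+01,  1.54015917e+00, -2.73314041e+01,
       -5.42073708e-02,  1.31418061e-02,  4.97981125e-05]), 'eef_pos': array([304.72410118, 601.68815263, 221.78560195]), 'ee_rot': array([-7.29513422e-01, -3.05540105e+00,  2.51509392e-03]), 'force': array([-0.5095157 , -0.57660744, -0.38172431]), 'ft_torque': array([ 0.01606953, -0.0446368 , -0.00036732]), 'gripper_force': 0.0, 'width': 87.97253794667586}
```

View pics/top0.png

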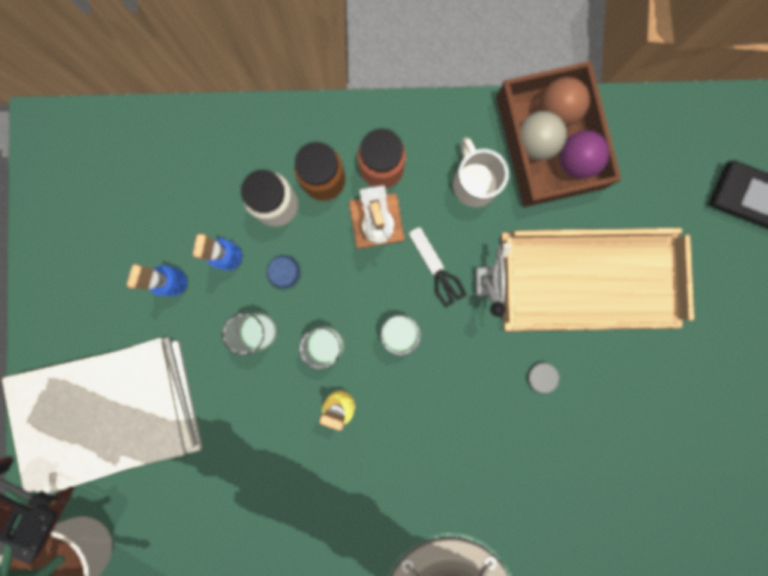

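View pics/side0.png

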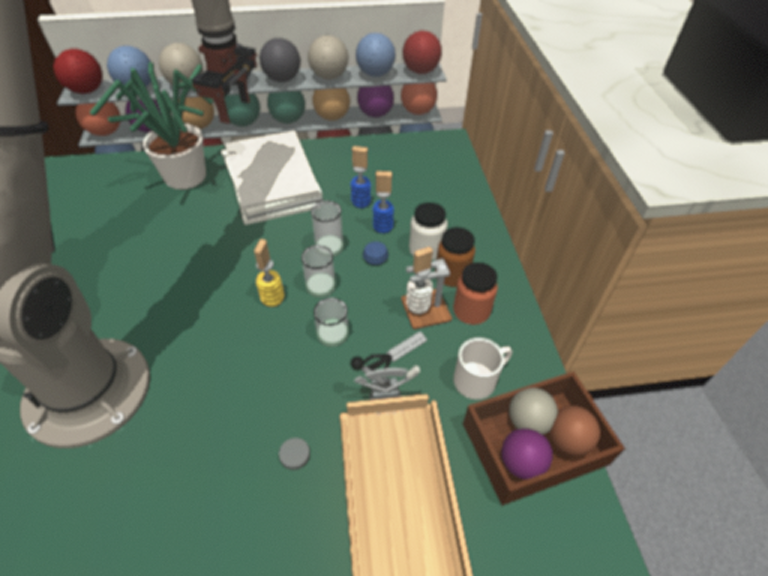

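The top view (shown at 1.5x) has three empty jars with greenish floors at (248,332), (321,347) and (400,335). The white-bristled brush hangs on its fork at (378,215), the lever knob is at (498,308) and the board is at about (598,280).

Things that could be mistaken for these: blue brushes at (165,280) and (225,255), a yellow brush at (338,408), and filled jars with black lids at (268,190), (320,165) and (381,150). I choose the white brush on the wooden-foot stand and will check it in a close crop.

Run:
```python
from h import *
t=cam("top"); s=cam("side"); im=t[0]
save("cropT",im[110:260,140:340],4)
hsv=cv2.cvtColor(im,cv2.COLOR_RGB2HSV)
m=((hsv[...,2]>165)&(hsv[...,1]<75)&(hsv[...,0]>45)&(hsv[...,0]<95)).astype(np.uint8)
n,l,st,ce=cv2.connectedComponentsWithStats(m)
for i in range(1,n):
    if st[i,4]>60: print("floor",st[i],ce[i],onz(t,*ce[i],10).round(1))
for k in [(223,211,30),(188,189,60),(252,143,145),(332,205,122)]: print(k,onz(t,*k).round(1))
# board by colour
m=((hsv[...,0]>10)&(hsv[...,0]<25)&(hsv[...,1]>60)&(hsv[...,2]>140)).astype(np.uint8)
n,l,st,ce=cv2.connectedComponentsWithStats(m); i=max(range(1,n),key=lambda i:st[i,4]*(ce[i][1]>150)*(ce[i][0]>300))
r=cv2.minAreaRect(cv2.findContours((l==i).astype(np.uint8),0,2)[0][0]); print(r,[onz(t,*p,12).round(0) for p in cv2.boxPoints(r)])
im2=s[0]; hs=cv2.cvtColor(im2,cv2.COLOR_RGB2HSV)
m=((hs[...,2]>165)&(hs[...,1]<75)&(hs[...,0]>45)&(hs[...,0]<95)).astype(np.uint8)
n,l,st,ce=cv2.connectedComponentsWithStats(m)
for i in range(1,n):
    if st[i,4]>40: print("sfloor",st[i],ce[i],onz(s,*ce[i],10).round(1))
save("cropS",im2[120:270,190:390],4)
```

```text
floor [314  94  25  37  97] [330.27835052 109.53608247] [ 798.1 -115.5   10. ]
floor [161 210  23  23 396] [171.70707071 220.95454545] [498.9 333.5  10. ]
floor [255 211  24  24 479] [266.33820459 222.55114823] [486.9  73.5  10. ]
floor [205 219  23  24 415] [215.98795181 230.13493976] [470.2 212.6  10. ]
(223, 211, 30) [522.2 190.3  30. ]
(188, 189, 60) [582.7 278.3  60. ]
(252, 143, 145) [685.2 106.2 145. ]
(332, 205, 122) [529.7 -86.9 122. ]
((394.5220947265625, 185.7841339111328), (66.7142333984375, 120.0683822631836), 89.01223754882812) [array([ 673., -120.,   12.]), array([ 670., -457.,   12.]), array([ 484., -450.,   12.]), array([ 488., -116.,   12.])]
sfloor [212 156  16  12 123] [219.91869919 161.24390244] [503.5 341.8  10. ]
sfloor [205 182  17  14 192] [213.14583333 188.28645833] [470.9 213.9  10. ]
sfloor [212 215  19  14 188] [221.43617021 221.51595745] [488.8  71.1  10. ]
sfloor [260 222  23  17  52] [269.11538462 229.57692308] [635.1  21.2  10. ]
sfloor [306 225  30  11  48] [319.         228.41666667] [792.1   5.4  10. ]
```

View pics/cropT.png

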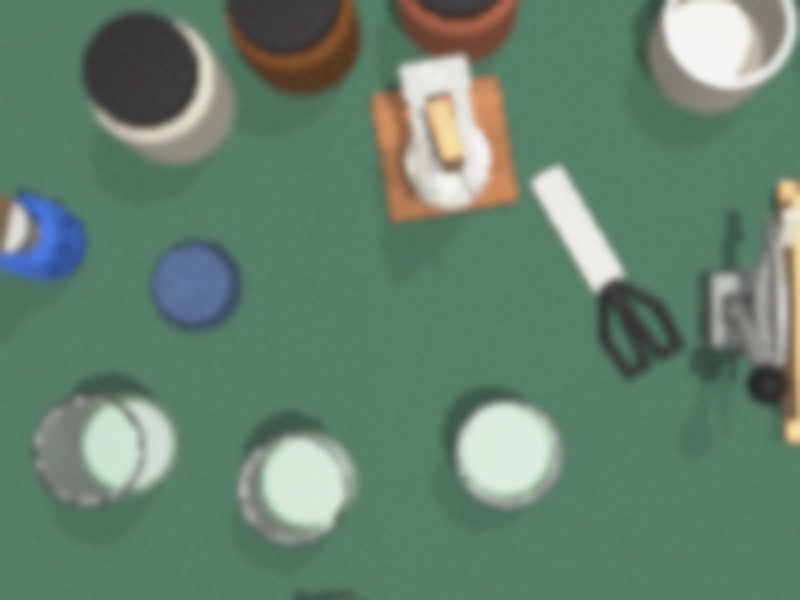

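View pics/cropS.png

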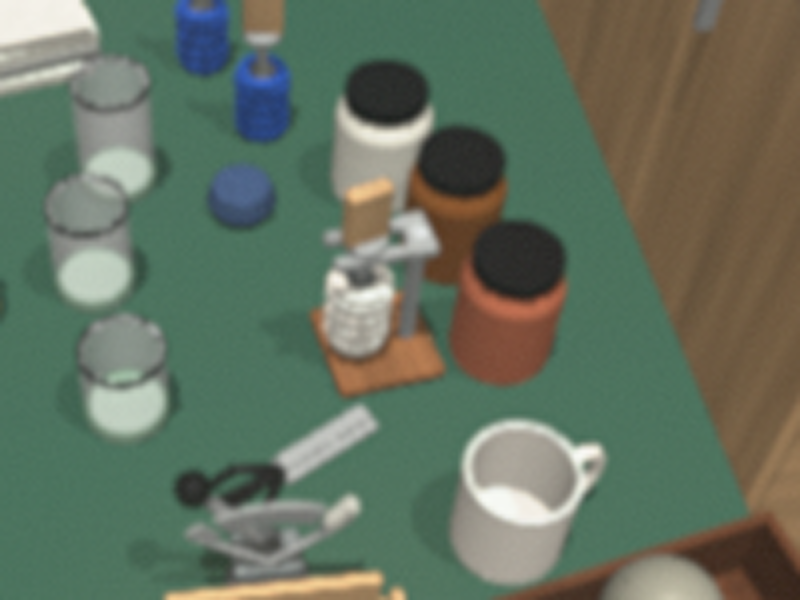

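The crop confirms the choice: the white-bristled brush hangs on the fork above the wooden foot, with its grip at crop (445,130). The tall, mid and short jars run left to right. Next I compute the poses, then move in for a wrist view.

```bash
cat >> h.py <<'E'
def yaw(s): 
    a=R.from_rotvec(s["ee_rot"]).as_matrix(); return np.degrees(np.arctan2(a[1,1],a[0,1]))  # heading of tool y (closing line)
def to(x,y,z,yw=None):
    s=env.get_state(); d=(np.array([x,y,z])-s["eef_pos"])
    r=0 if yw is None else (yw-yaw(s)+90)%180-90
    print("mm",d.round(1),"rows",(d/300).round(4),"roll",round(r/180,4),"nrows",round(max(np.abs(d).max()/50,abs(r)/8.59),1))
E
python3 - <<'E'
from h import *
t=cam("top"); s=cam("side")
P=lambda x,y:(140+x/4,110+y/4)
f=[onz(t,*P(*p),12) for p in [(372,95),(500,78),(518,203),(392,220)]]
print("foot",np.round(f,1),np.mean(f,0).round(1))
print("grip top",[onz(t,*P(*p),197).round(1) for p in [(427,98),(448,95)]], "gripc",onz(t,*P(445,132),185).round(1))
for n,p,z in [("tall",(90,450),120),("mid",(293,490),100),("short",(506,455),80)]: print(n,onz(t,*P(*p),z).round(1))
def two(a,b):
    o1,d1=ray(t,*a);o2,d2=ray(s,*b)
    A=np.stack([d1,-d2],1);k=np.linalg.lstsq(A,o2-o1,rcond=None)[0];p,q=o1+k[0]*d1,o2+k[1]*d2
    return ((p+q)/2).round(1),np.linalg.norm(p-q).round(1)
Q=lambda x,y:(190+x/4,120+y/4)
print("knob",two(P(768,384),Q(193,488)))
print("grip",two(P(443,110),Q(370,190)))
print("yellow",two((331/1.5,422/1.5),(262/1.5,247/1.5)), onz(t,343/1.5,402/1.5,40),onz(s,270/1.5,290/1.5,37))
print("scissors",onz(t,*P(640,330),5))
st=env.get_state();print(st["clock"],yaw(st));
E
```

```text
foot [[736.1 159.2  12. ]
 [745.7  69.7  12. ]
 [657.7  59.8  12. ]
 [648.2 147.5  12. ]] [696.9 109.1  12. ]
grip top [array([695.9, 117.3, 197. ]), array([697.3, 105.3, 197. ])] gripc [678.2 107.6 185. ]
tall [498.7 331.2 120. ]
mid [469.4 209.8 100. ]
short [486.6  75.   80. ]
knob (array([528.3, -85.3, 130. ]), np.float64(2.1))
grip (array([684.9, 108.6, 195.6]), np.float64(8.2))
yellow (array([363.3, 187.1, 167.8]), np.float64(4.9)) [370.82491798 177.86851956  40.        ] [361.91981473 182.5212389   37.        ]
scissors [567.38445042 -22.81838936   5.        ]
0.3 63.13959576942088
```

```bash
python3 -m crank '[[[0.5,-0.8,0.3],0.188],[[0.5,-0.8,0.3],0.188],[[0.5,-0.8,0.3],0.188],[[0.5,-0.8,0.3],0.188],[[0.5,-0.8,0.3],0.188]]' 1 30; python3 -m crank '[[[0.4,-0.7,0.1],0],[[0.4,-0.7,0.1],0],[[0.4,-0.7,0.1],0],[[0.4,-0.7,0.1],0],[[0.4,-0.7,0.1],0]]'; python3 -c "
from h import *
to(677,106.7,300,97)"
```

```text
clock: 0.8
eef_pos: [432.1, 398.3, 299.2]
ee_rot: [-0.197, 3.135, 0.0]
force: [0.6, 0.4, 0.6]
width: 87.8
gripper_force: 0.0
clock: 1.3
eef_pos: [552.2, 187.4, 329.0]
ee_rot: [-0.189, 3.135, -0.0]
force: [0.4, 1.3, -0.4]
width: 88.0
gripper_force: 0.0
mm [124.8 -80.7 -29. ] rows [ 0.4158 -0.2689 -0.0967] roll 0.0006 nrows 2.5
```

```bash
python3 -m crank '[[[0.2,-0.13,-0.05],0],[[0.34,-0.22,-0.1],0],[[0.416,-0.269,-0.1],0],[[0.416,-0.269,-0.1],0],[[0.416,-0.269,-0.1],0]]'; python3 -c "
from h import *
to(677,106.7,151,97)
c=cam('wrist');save('w1',c[0],1.5);np.save('w1',np.array(c[0]))
for p in [(677,106.7,197),(677,106.7,137),(677,106.7,151)]: print(proj(c,p)*1.5)
"
```

```text
clock: 1.8
eef_pos: [676.5, 108.1, 297.3]
ee_rot: [0.187, -3.134, 0.001]
force: [-0.2, 0.5, 0.5]
width: 87.6
gripper_force: 0.0
mm [   0.5   -1.4 -146.3] rows [ 0.0018 -0.0048 -0.4877] roll 0.0009 nrows 2.9
[383.04769073 297.70027612]
[383.34184462 273.80225017]
[383.28279644 278.59951798]
```

View pics/w1.png

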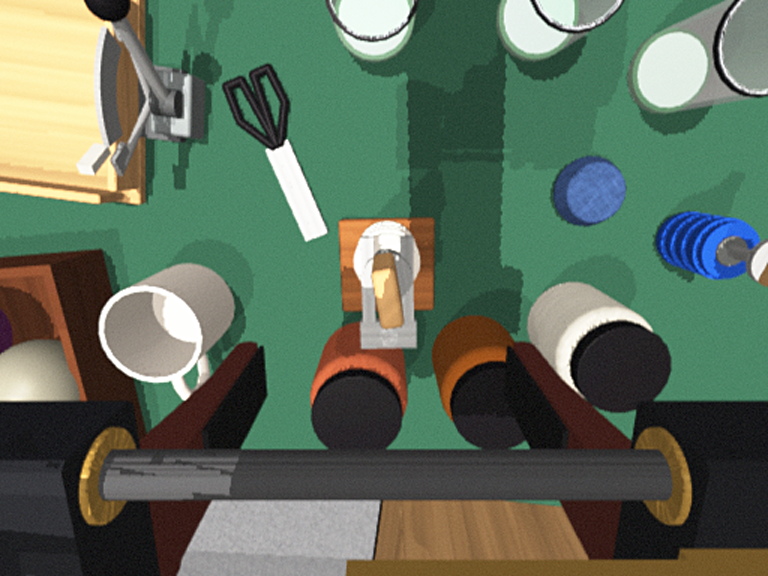

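The stand is square with the gripper and the grip block sits at about (388,292), against a predicted (383,297). The white brush is confirmed. I descend and grip it.

```bash
python3 -m crank '[[[0,-0.005,-0.15],0],[[0,-0.005,-0.3],0],[[0,-0.005,-0.42],0],[[0,-0.005,-0.488],0],[[0,-0.005,-0.488],0]]'; python3 -m crank '[[[0,0,0],0],[[0,0,0],0],[[0,0,0],0],[[0,0,0],0],[[0,0,0],0]]' 0 30;  python3 -m crank '[[[0,0,0],0],[[0,0,0],0],[[0,0,0],0],[[0,0,0],0],[[0,0,0],0]]'
```

```text
clock: 2.35
eef_pos: [672.9, 109.8, 149.4]
ee_rot: [0.195, -3.13, -0.0]
force: [-1.2, -0.1, -0.0]
width: 87.8
gripper_force: 0.0
clock: 2.85
eef_pos: [676.4, 108.0, 152.8]
ee_rot: [-0.191, 3.135, 0.0]
force: [0.1, -0.2, 0.6]
width: 51.4
gripper_force: 0.0
clock: 3.35
eef_pos: [676.0, 108.0, 152.0]
ee_rot: [0.191, -3.136, -0.0]
force: [-0.4, 0.0, 0.6]
width: 13.7
gripper_force: 30.0
```

```bash
python3 -m crank '[[[0,0,0.025],0],[[0,0,0.05],0],[[0,0,0.05],0],[[-0.05,-0.006,0.05],0],[[-0.12,-0.014,0.05],0]]'; python3 -m crank '[[[-0.08,-0.01,0],0],[[-0.13,-0.016,0],0],[[-0.13,-0.016,0.12],0],[[-0.13,-0.016,0.24],0],[[-0.13,-0.016,0.36],0]]';python3 -m crank '[[[0,0,0.12],0],[[0,0,0.12],0],[[0,0,0.12],0]]'
cat >> h.py <<'E'
def floors(c):
    hsv=cv2.cvtColor(c[0],cv2.COLOR_RGB2HSV)
    m=((hsv[...,2]>165)&(hsv[...,1]<75)&(hsv[...,0]>45)&(hsv[...,0]<95)).astype(np.uint8)
    n,l,st,ce=cv2.connectedComponentsWithStats(m)
    for i in range(1,n):
        if st[i,4]>60:
            b=(st[i,0]+(st[i,2]-1)/2,st[i,1]+(st[i,3]-1)/2)
            print("floor",st[i],onz(c,*b,10).round(1))
E
python3 -c "
from h import *
floors(cam('top'))
to(498.5,331.8,310,97)"
```

```text
clock: 3.85
eef_pos: [640.4, 103.8, 167.1]
ee_rot: [-0.191, 3.135, -0.0]
force: [-0.2, 1.0, -1.0]
width: 14.1
gripper_force: 30.0
clock: 4.35
eef_pos: [600.7, 98.8, 276.5]
ee_rot: [0.191, -3.136, -0.0]
force: [0.2, -0.6, -0.3]
width: 13.4
gripper_force: 30.0
clock: 4.65
eef_pos: [601.3, 99.0, 311.8]
ee_rot: [-0.191, 3.134, 0.001]
force: [-0.1, -0.4, -0.6]
width: 13.6
gripper_force: 30.0
floor [315  96  24  34  78] [ 789.9 -104.5   10. ]
floor [309 119  14  11  75] [758.1 -72.4  10. ]
floor [172 211  11  21 125] [498.3 319.   10. ]
floor [161 212  14  20 212] [497.7 345.1  10. ]
floor [206 220  21  22 363] [469.2 212.5  10. ]
mm [-102.1  232.9   -0.5] rows [-0.3404  0.7763 -0.0016] roll 0.0001 nrows 4.7
```

```bash
python3 -m crank '[[[-0.03,0.07,0],0],[[-0.1,0.22,0],0],[[-0.17,0.39,0],0],[[-0.24,0.55,0],0],[[-0.3,0.68,0],0]]'; python3 -m crank '[[[-0.04,0.096,0],0],[[-0.04,0.096,0],0],[[-0.04,0.096,0],0],[[-0.04,0.096,0],0]]'
python3 -c "
from h import *
to(498.5,331.8,310,97)
c=cam('wrist');s=cam('side');p=env.get_state()['eef_pos']
print(proj(c,p+[0,0,-126]),proj(s,p+[0,0,-126])*2,proj(s,[498.5,331.8,120])*2)
a=np.hstack([cv2.resize(c[0],None,fx=.78,fy=.78)[:299],cv2.resize(s[0][60:210,130:330],None,fx=1.99,fy=1.99)[:299]]);save('w2',a)
"
```

```text
clock: 5.2
eef_pos: [509.5, 303.7, 309.2]
ee_rot: [0.191, -3.133, 0.002]
force: [0.9, 0.5, -0.6]
width: 13.9
gripper_force: 30.0
clock: 5.6
eef_pos: [499.8, 329.4, 310.0]
ee_rot: [0.188, -3.135, 0.003]
force: [0.4, -0.6, -0.8]
width: 14.0
gripper_force: 30.0
mm [-1.3  2.4  0. ] rows [-0.0044  0.008   0.0001] roll 0.0008 nrows 0.0
[257.24232706 190.88132116] [431.31559418 252.82314199] [433.13009544 281.51013412]Traceback (most recent call last):
  File "<string>", line 6, in <module>
    a=np.hstack([cv2.resize(c[0],None,fx=.78,fy=.78)[:299],cv2.resize(s[0][60:210,130:330],None,fx=1.99,fy=1.99)[:299]]);save('w2',a)
    return _nx.concatenate(arrs, 1, dtype=dtype, casting=casting)
           ~~~~~~~~~~~~~~~^^^^^^^^^^^^^^^^^^^^^^^^^^^^^^^^^^^^^^^
ValueError: all the input array dimensions except for the concatenation axis must match exactly, but along dimension 0, the array at index 0 has size 299 and the array at index 1 has size 298
```

```bash
python3 -c "
from h import *
c=cam('wrist');s=cam('side');p=env.get_state()['eef_pos']
print(proj(c,p+[0,0,-126])*.78,(proj(s,p+[0,0,-126])-[130,60])*2+[399,0])
a=np.hstack([cv2.resize(c[0],(399,299)),cv2.resize(s[0][60:210,130:330],(400,299))]);save('w2',a)
"
```

```text
[201.04920008 148.46902834] [570.16865147 132.45531058]
```

View pics/w2.png

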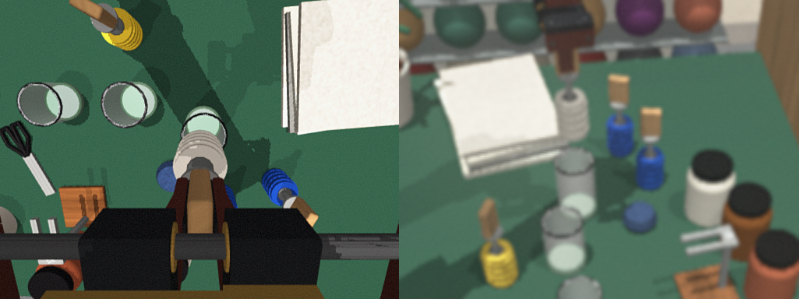

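The brush hangs upright in the grip and its tip, at about (572,138) in the side crop, is right over the tall jar. I lower it.

```bash
python3 -m crank '[[[-0.004,0.007,-0.1],0],[[-0.004,0.007,-0.22],0],[[-0.004,0.007,-0.34],0],[[-0.004,0.007,-0.46],0],[[-0.004,0.007,-0.545],0]]'; python3 -m crank '[[[0,0,-0.008],0],[[0,0,-0.016],0],[[0,0,-0.016],0]]'; python3 -m crank '[[[0,0,-0.008],0],[[0,0,-0.008],0],[[0,0,-0.008],0]]'
```

```text
clock: 6.3
eef_pos: [497.6, 332.1, 145.3]
ee_rot: [0.189, -3.134, 0.002]
force: [0.3, 0.0, -0.8]
width: 14.0
gripper_force: 30.0
clock: 6.6
eef_pos: [499.0, 333.8, 144.1]
ee_rot: [-0.19, 3.134, 0.002]
force: [-0.0, 0.2, 0.3]
width: 14.2
gripper_force: 30.0
clock: 6.9
eef_pos: [498.3, 333.6, 141.0]
ee_rot: [-0.191, 3.135, 0.001]
force: [0.2, 0.6, -0.7]
width: 14.3
gripper_force: 30.0
```

```bash
for i in 1; do python3 -m crank '[[[0,0,-0.006],0],[[0,0,-0.012],0],[[0,0,-0.012],0]]'|egrep 'pos|force: \['; python3 -m crank '[[[0,0,-0.004],0],[[0,0,-0.004],0],[[0,0,-0.004],0]]'|egrep 'pos|force: \['; done
```

```text
eef_pos: [498.3, 333.6, 136.9]
force: [-0.1, -0.7, -0.0]
eef_pos: [498.4, 333.7, 136.9]
force: [-1.4, -1.7, 9.8]
```

Bottom contact at 9.8 N. Now I draw up to the mouth and push down again.

```bash
python3 -m crank '[[[0,0,0.1],0],[[0,0,0.2],0],[[0,0,0.3],0],[[0,0,0.357],0],[[0,0,0.357],0]]'|egrep 'pos|force: \['; python3 -m crank '[[[0,0,0],0],[[0,0,0],0],[[0,0,0],0]]'|egrep 'pos|force: \['; python3 -m crank '[[[0,0,-0.1],0],[[0,0,-0.2],0],[[0,0,-0.3],0],[[0,0,-0.34],0],[[0,0,-0.35],0]]'|egrep 'pos|force: \['; python3 -m crank '[[[0,0,-0.008],0],[[0,0,-0.008],0],[[0,0,-0.008],0]]'|egrep 'pos|force: \['
```

```text
eef_pos: [499.3, 334.3, 245.2]
force: [0.5, 0.2, -1.0]
eef_pos: [497.4, 332.9, 241.1]
force: [-0.1, 0.6, -0.4]
eef_pos: [497.6, 333.0, 136.4]
force: [-2.6, -2.7, 11.4]
eef_pos: [498.4, 333.2, 136.3]
force: [-2.4, -2.0, 6.8]
```

```bash
python3 -m crank '[[[0,0,0.12],0],[[0,0,0.26],0],[[0,0,0.4],0],[[0,0,0.52],0],[[0,0,0.58],0]]'|egrep 'pos|force: \['
python3 -c "
from h import *
floors(cam('top'));floors(cam('side'))
to(469.9,211.5,310,97)"
```

```text
eef_pos: [499.3, 334.4, 313.7]
force: [1.2, -0.3, -0.9]
floor [312  92  28  40 113] [ 792.8 -101.8   10. ]
floor [273 151  23  32  86] [640.8  19.8  10. ]
floor [168 210  16  22 274] [499.8 323.1  10. ]
floor [254 211  26  25 511] [485.7  73.1  10. ]
floor [205 219  24  24 446] [469.1 211.2  10. ]
floor [212 156  16  12 124] [501.9 340.7  10. ]
floor [205 182  17  14 191] [470.4 213.   10. ]
floor [212 215  19  14 190] [487.5  71.3  10. ]
mm [ -29.6 -123.1   -2.9] rows [-0.0987 -0.4104 -0.0096] roll 0.0001 nrows 2.5
```

```bash
python3 -m crank '[[[-0.02,-0.08,0],0],[[-0.05,-0.22,-0.01],0],[[-0.085,-0.35,-0.01],0],[[-0.099,-0.41,-0.01],0],[[-0.099,-0.41,-0.01],0]]'|egrep 'pos|force: \['; python3 -m crank '[[[0,0,0],0],[[0,0,0],0],[[0,0,0],0]]'|egrep 'pos|force: \['; python3 -c "
from h import *
to(469.7,211.3,142,97)"
```

```text
eef_pos: [468.0, 207.6, 305.5]
force: [-0.2, 0.2, -0.3]
eef_pos: [468.3, 212.0, 305.9]
force: [-0.4, 0.0, -0.6]
mm [   1.4   -0.7 -163.9] rows [ 0.0045 -0.0023 -0.5462] roll -0.0006 nrows 3.3
```

```bash
g(){ egrep 'pos|force: \['; }; python3 -m crank '[[[0.003,0,-0.1],0],[[0.003,0,-0.24],0],[[0.003,0,-0.38],0],[[0.003,0,-0.49],0],[[0.003,0,-0.54],0]]'|g; python3 -m crank '[[[0,0,-0.005],0],[[0,0,-0.01],0],[[0,0,-0.01],0],[[0,0,-0.01],0]]'|g; python3 -m crank '[[[0,0,-0.006],0],[[0,0,-0.012],0],[[0,0,-0.012],0],[[0,0,-0.012],0]]'|g
```

```text
eef_pos: [467.5, 210.5, 140.9]
force: [-0.2, -0.0, -1.0]
eef_pos: [470.1, 211.0, 142.4]
force: [1.1, 0.7, 0.0]
eef_pos: [469.2, 210.4, 137.7]
force: [-0.6, 0.9, -1.2]
```

```bash
g(){ egrep 'pos|force: \['; }; python3 -m crank '[[[0,0,-0.003],0],[[0,0,-0.006],0],[[0,0,-0.006],0],[[0,0,-0.006],0]]'|g;  python3 -m crank '[[[0,0,-0.002],0],[[0,0,-0.002],0],[[0,0,-0.002],0]]'|g
```

```text
eef_pos: [469.4, 210.5, 136.3]
force: [-1.4, -0.8, 5.3]
eef_pos: [469.5, 210.5, 136.3]
force: [-3.4, -1.3, 11.8]
```

```bash
g(){ egrep 'pos|force: \['; }; python3 -m crank '[[[0,0,0.08],0],[[0,0,0.16],0],[[0,0,0.24],0],[[0,0,0.292],0],[[0,0,0.292],0]]'|g; python3 -m crank '[[[0,0,0],0],[[0,0,0],0],[[0,0,0],0]]'|g; python3 -m crank '[[[0,0,-0.08],0],[[0,0,-0.16],0],[[0,0,-0.24],0],[[0,0,-0.275],0],[[0,0,-0.285],0]]'|g; python3 -m crank '[[[0,0,-0.007],0],[[0,0,-0.007],0],[[0,0,-0.007],0]]'|g
python3 -m crank '[[[0,0,0.12],0],[[0,0,0.24],0],[[0,0,0.34],0],[[0,0,0.42],0],[[0,0,0.45],0]]'|g
python3 -c "
from h import *
floors(cam('top'));floors(cam('side'))
to(486.9,73.3,270,97)"
```

```text
eef_pos: [470.5, 211.1, 224.8]
force: [1.0, 0.3, -0.8]
eef_pos: [468.6, 210.1, 221.6]
force: [0.4, 0.4, -0.6]
eef_pos: [468.1, 209.7, 136.3]
force: [-5.1, -2.6, 13.8]
eef_pos: [469.6, 210.1, 136.2]
force: [-2.1, -1.9, 5.6]
eef_pos: [470.6, 211.3, 273.3]
force: [0.7, -1.0, -0.3]
floor [315  96  24  34  83] [ 789.9 -104.5   10. ]
floor [309 119  14  11  72] [758.1 -72.4  10. ]
floor [255 211  24  23 437] [488.4  73.1  10. ]
floor [217 156  11  12  91] [511.  339.5  10. ]
floor [272 174  26   9  62] [724.6 229.9  10. ]
floor [205 181  17  15 195] [470.5 215.2  10. ]
floor [212 215  19  14 191] [487.5  71.3  10. ]
mm [  17.  -137.6   -1.4] rows [ 0.0565 -0.4586 -0.0046] roll 0.0001 nrows 2.8
```

```bash
g(){ egrep 'pos|force: \['; };  python3 -m crank '[[[0.01,-0.08,0],0],[[0.03,-0.24,0],0],[[0.05,-0.4,0],0],[[0.057,-0.459,0],0],[[0.057,-0.459,0],0]]'|g; python3 -m crank '[[[0,0,0],0],[[0,0,0],0],[[0,0,0],0]]'|g; python3 -m crank '[[[0,0,-0.1],0],[[0,0,-0.22],0],[[0,0,-0.34],0],[[0,0,-0.41],0],[[0,0,-0.426],0]]'|g; python3 -m crank '[[[0,0,0],0],[[0,0,0],0],[[0,0,0],0],[[0,0,0],0]]'|g
```

```text
eef_pos: [485.8, 69.0, 268.7]
force: [-0.0, 0.4, -1.4]
eef_pos: [486.0, 74.2, 269.8]
force: [0.6, -0.5, -1.7]
eef_pos: [484.5, 73.3, 140.0]
force: [0.2, 0.0, -0.7]
eef_pos: [487.1, 73.0, 143.5]
force: [-0.0, 0.7, -0.7]
```

```bash
g(){ egrep 'pos|force: \['; }; python3 -m crank '[[[0,0,-0.008],0],[[0,0,-0.016],0],[[0,0,-0.016],0],[[0,0,-0.016],0]]'|g;  python3 -m crank '[[[0,0,-0.005],0],[[0,0,-0.008],0],[[0,0,-0.008],0]]'|g
```

```text
eef_pos: [486.2, 72.6, 137.5]
force: [-0.1, 0.4, -0.2]
eef_pos: [486.7, 72.7, 136.2]
force: [-3.0, -0.3, 11.0]
```

```bash
g(){ egrep 'pos|force: \['; }; python3 -m crank '[[[0,0,0.08],0],[[0,0,0.16],0],[[0,0,0.225],0],[[0,0,0.228],0],[[0,0,0.228],0]]'|g; python3 -m crank '[[[0,0,0],0],[[0,0,0],0],[[0,0,0],0]]'|g; python3 -m crank '[[[0,0,-0.08],0],[[0,0,-0.16],0],[[0,0,-0.21],0],[[0,0,-0.222],0],[[0,0,-0.228],0]]'|g; python3 -m crank '[[[0,0,0],0],[[0,0,0],0],[[0,0,0],0]]'|g
python3 -m crank '[[[0,0,0.1],0],[[0,0,0.2],0],[[0,0,0.3],0],[[0,0,0.35],0],[[0,0,0.35],0]]'|g
python3 -c "
from h import *
floors(cam('top'));floors(cam('side'))
to(601,99,167,97)"
```

```text
eef_pos: [486.3, 72.7, 203.4]
force: [0.3, 0.6, -1.2]
eef_pos: [485.9, 72.5, 202.8]
force: [0.4, 1.3, -0.3]
eef_pos: [486.5, 72.6, 136.0]
force: [-4.5, -2.2, 21.8]
eef_pos: [486.5, 72.5, 136.1]
force: [-3.1, -1.2, 8.4]
eef_pos: [487.8, 73.0, 242.4]
force: [0.3, -0.1, -1.7]
floor [315  96  24  34  80] [ 789.9 -104.5   10. ]
floor [309 119  14  11  80] [758.1 -72.4  10. ]
floor [172 211  11  21 124] [498.3 319.   10. ]
floor [161 212  14  20 211] [497.7 345.1  10. ]
floor [206 220  18  22 327] [469.3 216.7  10. ]
floor [212 215  19  14 192] [487.5  71.3  10. ]
mm [114.9  26.3 -72.7] rows [ 0.3831  0.0878 -0.2424] roll 0.0001 nrows 2.3
```

```bash
g(){ egrep 'pos|force: \['; }; python3 -m crank '[[[0.08,0.02,0],0],[[0.2,0.05,0],0],[[0.32,0.075,0],0],[[0.383,0.087,0],0],[[0.383,0.087,-0.1],0]]'|g; python3 -m crank '[[[0,0,-0.1],0],[[0,0,-0.14],0],[[0,0,-0.14],0],[[0,0,-0.14],0],[[0,0,-0.14],0]]'|g
python3 -c "
from h import *
to(676.2,108,167,97)"
```

```text
eef_pos: [605.4, 99.8, 211.0]
force: [0.3, -0.6, -0.9]
eef_pos: [602.1, 98.9, 169.6]
force: [0.3, 0.3, -1.0]
mm [74.1  9.1 -2.6] rows [ 0.2469  0.0302 -0.0088] roll 0.0002 nrows 1.5
```

```bash
g(){ egrep 'pos|force: \['; }; python3 -m crank '[[[0.06,0.007,-0.005],0],[[0.12,0.0145,-0.008],0],[[0.18,0.022,-0.008],0],[[0.24,0.03,-0.008],0],[[0.247,0.03,-0.008],0]]'|g; python3 -m crank '[[[0,0,0],0],[[0,0,0],0],[[0,0,-0.02],0],[[0,0,-0.035],0],[[0,0,-0.042],0]]'|g;  python3 -m crank '[[[0,0,0],0],[[0,0,0],0],[[0,0,0],0]]'|g
```

```text
eef_pos: [677.6, 108.3, 167.2]
force: [-0.4, 0.7, -0.8]
eef_pos: [674.6, 107.7, 152.4]
force: [0.5, 0.5, -0.6]
eef_pos: [675.5, 107.8, 153.4]
force: [-0.9, -0.2, 0.0]
```

Next I lower gently until the fork takes the load, then open.

```bash
g(){ egrep 'pos|force: \[|width'; }; python3 -m crank '[[[0,0,-0.004],0],[[0,0,-0.008],0],[[0,0,-0.008],0],[[0,0,-0.008],0]]'|g;  python3 -m crank '[[[0,0,0],0],[[0,0,0],0],[[0,0,0],0],[[0,0,0],0],[[0,0,0],0]]' 0.7|g; python3 -m crank '[[[0,0,0],0],[[0,0,0.04],0],[[0,0,0.14],0],[[0,0,0.28],0],[[0,0,0.4],0]]'|g; python3 -m crank '[[[0,0,0.05],0],[[-0.15,0,0.1],0],[[-0.3,0,0.1],0],[[-0.3,0,0.1],0],[[-0.3,0,0.1],0]]' 1 | g
python3 -c "
from h import *
t=cam('top');s=cam('side');floors(t);floors(s)
a=np.hstack([cv2.resize(t[0][110:260,140:340],(400,300)),cv2.resize(s[0][120:270,190:390],(400,300))]);save('w3',a)
c=cam('wrist');print(yaw(env.get_state()))
"
```

```text
eef_pos: [675.5, 107.8, 151.2]
force: [-1.5, 0.1, 3.4]
width: 13.8
eef_pos: [675.3, 107.8, 150.7]
force: [0.3, 0.7, 0.2]
width: 50.4
eef_pos: [675.6, 107.7, 273.7]
force: [-0.5, 0.4, -0.2]
width: 61.0
eef_pos: [584.6, 107.9, 301.0]
force: [-0.9, -0.1, 0.6]
width: 88.1
floor [315  96  24  34  80] [ 789.9 -104.5   10. ]
floor [309 119  13  12  75] [756.7 -70.9  10. ]
floor [167 217  23  21 348] [481.8 316.5  10. ]
floor [206 220  19  22 324] [469.3 215.3  10. ]
floor [207 160  16  13 129] [482.2 319.9  10. ]
floor [205 181  17  15 197] [470.5 215.2  10. ]
floor [212 215  19  14 190] [487.5  71.3  10. ]
96.96305883384548
```

View pics/w3.png

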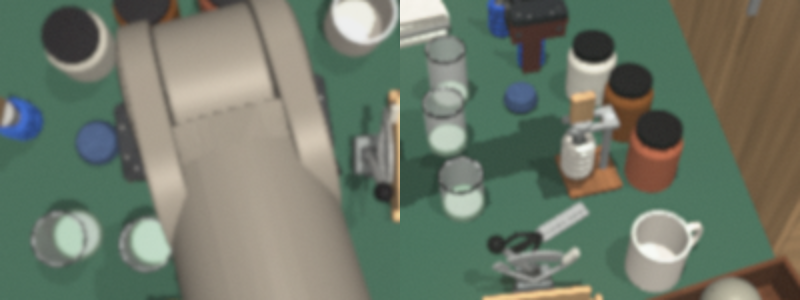

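The brush is back on its fork, with its grip at side crop (582,105). The tall jar was knocked and now stands at about (482,317). Before carrying jars I survey the board and lever from above.

```bash
python3 -m crank '[[[0.05,-0.7,0.2],0],[[0.05,-0.7,0.2],0],[[0.05,-0.7,0.2],0],[[0.05,-0.7,0.2],0],[[0.05,-0.7,0.2],0]]' | egrep pos; python3 -m crank '[[[0.1,-0.5,0.1],0],[[0.1,-0.5,0.1],0],[[0.1,-0.5,0.1],0],[[0.1,-0.5,0.1],0],[[0.1,-0.5,0.1],0]]' | egrep pos; python3 -m crank '[[[0,0,0],0],[[0,0,0],0],[[0,0,0],0]]' |egrep pos
python3 -c "
from h import *
c=cam('wrist');save('w4',c[0],1.5);print(env.get_state()['qpos'])
import pickle;pickle.dump(c,open('w4.pkl','wb'))
floors(cam('top'))
for p in [(578,-287,12),(488,-123,12),(488,-451,12),(662,-123,52),(662,-451,52),(528.3,-85.3,122)]: print(p,(proj(c,p)*1.5).round(0))
"
```

```text
eef_pos: [601.2, -109.3, 362.4]
eef_pos: [630.7, -254.7, 390.1]
eef_pos: [630.7, -250.3, 390.7]
[ 0.03271076  0.40408965  0.37972477  1.32858341 -0.14816342  1.43655444
  2.0991938 ]
floor [309 119  14  11  75] [758.1 -72.4  10. ]
floor [255 211  24  23 431] [488.4  73.1  10. ]
floor [167 217  23  21 350] [481.8 316.5  10. ]
floor [206 220  21  22 364] [469.2 212.5  10. ]
(578, -287, 12) [357. 177.]
(488, -123, 12) [521. 110.]
(488, -451, 12) [209.  68.]
(662, -123, 52) [499. 278.]
(662, -451, 52) [191. 240.]
(528.3, -85.3, 122) [590. 152.]
```

View pics/w4.png

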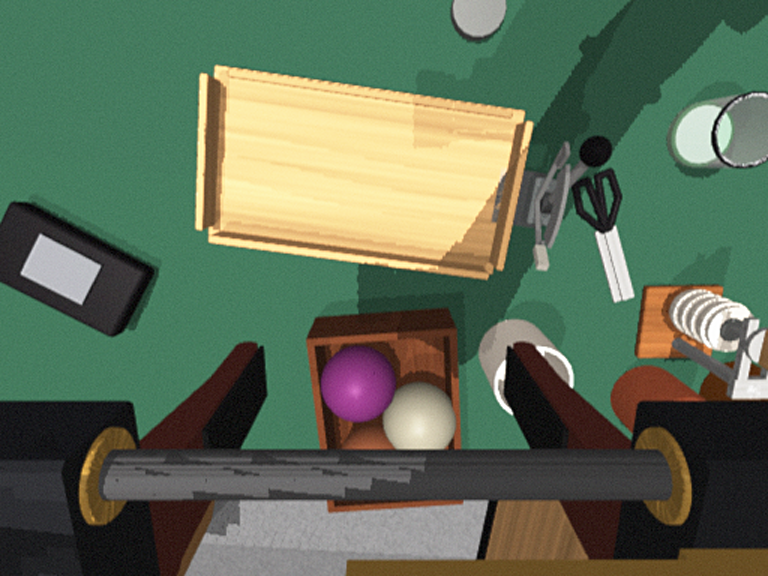

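```bash
python3 -c "
from h import *
import pickle;c=pickle.load(open('w4.pkl','rb'));f=lambda u,v,z:onz(c,u/1.5,v/1.5,z).round(1)
print('front',f(217,66,12),f(525,112,12))
print('L rail outer',f(200,75,52),f(196,229,52));print('R rail outer',f(533,122,52),f(505,270,52))
print('back rail outer',f(209,242,52),f(488,277,52))
for z in(115,122,130): print('knob',f(596,150,z))
print('hinge',f(546,203,40), 'mark',f(541,258,100))
a,b=f(217,66,12),f(525,112,12); print('yaw',np.degrees(np.arctan2(-(b-a)[0],(b-a)[1])))
"
```

```text
front [ 485.5 -442.8   12. ] [ 489.5 -118.6   12. ]
L rail outer [ 500.7 -445.3   52. ] [ 649.7 -446.3   52. ]
R rail outer [ 502.6 -119.4   52. ] [ 652.6 -118.1   52. ]
back rail outer [ 661.7 -432.5   52. ] [ 662.5 -134.7   52. ]
knob [525.2 -77.8 115. ]
knob [525.7 -80.7 122. ]
knob [526.2 -84.  130. ]
hinge [578.5 -85.8  40. ] mark [627.6 -99.8 100. ]
yaw -0.7068830652910679
```

Board centre is about (575,-282) with yaw about -0.5°, and its size measures 175 x 327, as given. The hinge is near (577,-82). Next is the short jar, with the fingers turned to close along x.

```bash
g(){ egrep 'pos|force: \[|width'; }; python3 -m crank '[[[-0.24,0.54,-0.15],-0.27],[[-0.24,0.54,-0.15],-0.27],[[-0.24,0.54,-0.15],-0.27],[[-0.24,0.54,-0.15],-0.27],[[-0.24,0.54,-0.15],-0.27]]' 1|g;python3 -m crank '[[[-0.24,0.54,-0.15],-0.269],[[-0.24,0.54,-0.15],-0.269],[[-0.24,0.54,-0.15],-0.269],[[-0.24,0.54,-0.15],-0.269],[[-0.24,0.54,-0.15],-0.269]]'|g; python3 -c "
from h import *
s=env.get_state();print(s['qpos'],yaw(s));to(487.5,73,200,0)"
```

```text
eef_pos: [556.5, -83.9, 344.7]
force: [-0.6, -0.6, -0.3]
width: 87.7
eef_pos: [483.6, 76.9, 299.8]
force: [0.5, -0.1, -1.1]
width: 87.4
[-0.61188512  0.08991335  0.35558565  1.90560343 -0.03636956  1.15371904
  0.03657649] 16.00845526412884
mm [  3.9  -3.9 -99.8] rows [ 0.013  -0.0131 -0.3327] roll -0.0889 nrows 2.0
```

```bash
g(){ egrep 'pos|force: \[|width|rip'; }; python3 -m crank '[[[0.013,-0.012,-0.1],-0.045],[[0.013,-0.012,-0.25],-0.089],[[0.013,-0.012,-0.38],-0.089],[[0.013,-0.012,-0.45],-0.089],[[0.013,-0.012,-0.45],-0.089]]'|g; python3 -c "
from h import *
floors(cam('side'));to(487.5,73,42,0)"
```

```text
eef_pos: [487.9, 68.1, 163.4]
force: [0.7, -0.1, 0.5]
width: 87.5
gripper_force: 0.0
floor [205 181  17  15 202] [470.5 215.2  10. ]
floor [212 215  19  14 193] [487.5  71.3  10. ]
mm [  -1.9    4.7 -123.3] rows [-0.0064  0.0158 -0.411 ] roll 0.0006 nrows 2.5
```

```bash
g(){ egrep 'pos|force: \[|width|rip'; }; python3 -m crank '[[[0,0,0],0],[[0,0,-0.1],0],[[0,0,-0.2],0],[[0,0,-0.2],0],[[0,0,-0.2],0]]'|g; python3 -c "
from h import *
to(487.5,73,42,0)"
```

```text
eef_pos: [491.1, 68.3, 107.2]
force: [0.4, -0.5, -0.1]
width: 87.7
gripper_force: 0.0
mm [ -3.6   4.7 -65.2] rows [-0.0119  0.0156 -0.2174] roll 0.0008 nrows 1.3
```

```bash
g(){ egrep 'pos|force: \[|width|rip'; }; python3 -m crank '[[[-0.01,0.015,0],0],[[-0.01,0.015,-0.07],0],[[-0.01,0.015,-0.14],0],[[-0.01,0.015,-0.215],0],[[-0.01,0.015,-0.215],0]]'|g; python3 -m crank '[[[0,0,0],0],[[0,0,0],0],[[0,0,0],0],[[0,0,0],0],[[0,0,0],0]]' 0.6 25|g; python3 -m crank '[[[0,0,0],0],[[0,0,0],0],[[0,0,0],0]]'|g
```

```text
eef_pos: [486.5, 73.1, 40.8]
force: [0.0, 0.7, -0.2]
width: 87.7
gripper_force: 0.0
eef_pos: [488.1, 73.0, 42.7]
force: [-1.9, -0.2, 7.8]
width: 68.9
gripper_force: 25.0
eef_pos: [488.1, 73.1, 42.7]
force: [-1.8, 0.3, 7.7]
width: 68.7
gripper_force: 25.0
```

```bash
g(){ egrep 'pos|force: \[|width|rip'; }; python3 -m crank '[[[0,0,0.05],0],[[0,0,0.16],0],[[0,0,0.3],0],[[0,0,0.44],0],[[0,0,0.6],0]]'|g; python3 -m crank '[[[0.03,-0.12,0],0],[[0.06,-0.26,0],0],[[0.09,-0.4,0],0],[[0.12,-0.54,0],0],[[0.15,-0.68,0],0]]'|g;python3 -m crank '[[[0.03,-0.14,0],0],[[0.06,-0.28,0],0],[[0.09,-0.42,0],0],[[0.12,-0.56,0],0],[[0.14,-0.7,0],0]]'|g;python3 -m crank '[[[0,-0.06,0],0],[[0,-0.12,0],0],[[0,-0.12,0],0],[[0,-0.12,0],0],[[0,-0.12,0],0]]'|g; python3 -c "
from h import *
to(575,-377,55,0)"
```

```text
eef_pos: [485.8, 72.2, 222.4]
force: [1.2, 1.4, -4.8]
width: 68.7
gripper_force: 25.0
eef_pos: [531.6, -132.7, 221.4]
force: [-0.1, -0.1, -4.0]
width: 68.8
gripper_force: 25.0
eef_pos: [574.2, -342.2, 220.9]
force: [-0.2, -0.0, -4.4]
width: 68.9
gripper_force: 25.0
eef_pos: [574.9, -374.9, 221.2]
force: [0.2, 0.8, -4.7]
width: 68.7
gripper_force: 25.0
mm [ 1.000e-01 -2.100e+00 -1.662e+02] rows [ 3.000e-04 -6.900e-03 -5.539e-01] roll -0.0 nrows 3.3
```

```bash
g(){ egrep 'pos|force: \[|width'; }; python3 -m crank '[[[0,-0.006,-0.1],0],[[0,-0.006,-0.22],0],[[0,-0.006,-0.34],0],[[0,-0.006,-0.44],0],[[0,-0.006,-0.52],0]]'|g; python3 -m crank '[[[0,0,-0.005],0],[[0,0,-0.01],0],[[0,0,-0.016],0],[[0,0,-0.016],0],[[0,0,-0.016],0]]'|g;python3 -m crank '[[[0,0,-0.004],0],[[0,0,-0.008],0],[[0,0,-0.012],0],[[0,0,-0.012],0],[[0,0,-0.012],0]]'|g
```

```text
eef_pos: [574.5, -376.3, 63.4]
force: [-0.5, -0.7, -4.6]
width: 68.7
eef_pos: [574.9, -379.4, 61.8]
force: [-0.5, 0.5, -4.4]
width: 69.1
eef_pos: [574.2, -379.1, 56.8]
force: [-0.3, -0.1, -5.3]
width: 68.9
```

```bash
g(){ egrep 'pos|force: \[|width'; }; python3 -m crank '[[[0,0,-0.004],0],[[0,0,-0.008],0],[[0,0,-0.008],0]]'|g;python3 -m crank '[[[0,0,-0.004],0],[[0,0,-0.004],0],[[0,0,-0.004],0]]'|g
```

```text
eef_pos: [574.4, -379.1, 55.0]
force: [-1.3, 1.4, 1.9]
width: 68.5
eef_pos: [574.4, -379.0, 54.9]
force: [-4.2, 4.0, 9.5]
width: 69.2
```

```bash
g(){ egrep 'pos|force: \[|width'; }; python3 -m crank '[[[0,0,0.003],0],[[0,0,0.003],0],[[0,0,0.003],0],[[0,0,0.003],0],[[0,0,0.003],0]]' 1|g; python3 -m crank '[[[0,0,0.05],0],[[0,0,0.15],0],[[0,0,0.3],0],[[0,0,0.45],0],[[0,0,0.6],0]]'|g; python3 -m crank '[[[-0.15,0.83,0.05],-0.12],[[-0.15,0.83,0.05],-0.12],[[-0.15,0.83,0.05],-0.12],[[-0.15,0.83,0.05],-0.12],[[-0.15,0.83,0.05],-0.12]]'|g;python3 -m crank '[[[-0.15,0.83,0],-0.13],[[-0.15,0.83,0],-0.13],[[-0.15,0.83,0],-0.13],[[-0.15,0.83,0],-0.13],[[-0.15,0.83,0],-0.13]]'|g; python3 -c "
from h import *
floors(cam('top'));floors(cam('side'))
to(470,212.5,200,-45)"
```

```text
eef_pos: [574.3, -379.2, 54.1]
force: [0.6, -0.3, 0.4]
width: 87.5
eef_pos: [574.0, -379.3, 237.2]
force: [-0.1, -0.2, -0.1]
width: 87.9
eef_pos: [529.3, -131.8, 250.1]
force: [1.3, -0.2, 1.0]
width: 88.0
eef_pos: [489.2, 91.5, 250.3]
force: [1.1, 0.3, 0.3]
width: 87.6
floor [315  96  24  34  74] [ 789.9 -104.5   10. ]
floor [309 119  14  11  71] [758.1 -72.4  10. ]
floor [419 175  14  22 170] [ 576.9 -373.1   10. ]
floor [430 177  11  17 136] [ 577.5 -399.8   10. ]
floor [168 217  22  21 347] [481.8 315.2  10. ]
floor [206 220  17  22 297] [469.3 218.   10. ]
floor [207 160  16  13 141] [482.2 319.9  10. ]
floor [205 181  17  15 201] [470.5 215.2  10. ]
floor [259 354  26  29 545] [ 576.3 -373.    10. ]
mm [-18.4 115.  -49.8] rows [-0.0613  0.3834 -0.1658] roll -0.0027 nrows 2.3
```

```bash
g(){ egrep 'pos|force: \[|width'; }; python3 -m crank '[[[-0.02,0.12,0],0],[[-0.04,0.26,0],0],[[-0.06,0.383,0],0],[[-0.06,0.383,0],0],[[-0.06,0.383,0],0]]'|g; python3 -m crank '[[[0,0,0],0],[[0,0,-0.1],0],[[0,0,-0.22],0],[[0,0,-0.34],0],[[0,0,-0.36],0]]'|g;  python3 -m crank '[[[0,0,0],0],[[0,0,0],0]]' |g; python3 -c "
from h import *
print(yaw(env.get_state()));to(470,212.5,62,-45)"
```

```text
eef_pos: [471.8, 204.9, 249.6]
force: [0.7, -0.7, -0.9]
width: 87.9
eef_pos: [469.7, 202.1, 138.2]
force: [-0.1, 0.6, 0.1]
width: 87.7
eef_pos: [472.9, 204.8, 142.7]
force: [0.3, 0.1, -0.1]
width: 88.3
-45.22020321384517
mm [ -2.9   7.7 -80.7] rows [-0.0097  0.0258 -0.2688] roll 0.0012 nrows 1.6
```

```bash
g(){ egrep 'pos|force: \[|width'; }; python3 -m crank '[[[-0.009,0.026,0],0],[[-0.009,0.026,0],0],[[-0.009,0.026,-0.1],0],[[-0.009,0.026,-0.2],0],[[-0.009,0.026,-0.268],0]]'|g; python3 -m crank '[[[0,0,0],0],[[0,0,0],0],[[0,0,0],0],[[0,0,0],0],[[0,0,0],0]]' 0.6 25|g;  python3 -m crank '[[[0,0,0],0],[[0,0,0],0],[[0,0,0],0]]' |g
```

```text
eef_pos: [468.6, 213.5, 59.9]
force: [1.3, -0.6, 0.6]
width: 87.9
eef_pos: [470.2, 213.3, 62.1]
force: [-0.2, -1.7, 6.7]
width: 66.0
eef_pos: [470.2, 213.2, 62.1]
force: [0.2, -1.2, 6.3]
width: 66.5
```

```bash
python3 -c "
from h import *
c=cam('wrist');s=cam('side');floors(s);print(env.get_state()['width'])
a=np.hstack([cv2.resize(c[0],(399,299)),cv2.resize(s[0][120:240,150:310],(400,299))]);save('w5',a)"
```

```text
floor [205 181  17  15 188] [470.5 215.2  10. ]
floor [260 222  24  13  61] [643.5  26.1  10. ]
floor [259 354  26  22 423] [ 577.6 -365.3   10. ]
floor [259 370  24  13 115] [ 571.1 -389.9   10. ]
65.9671134660221
```

View pics/w5.png

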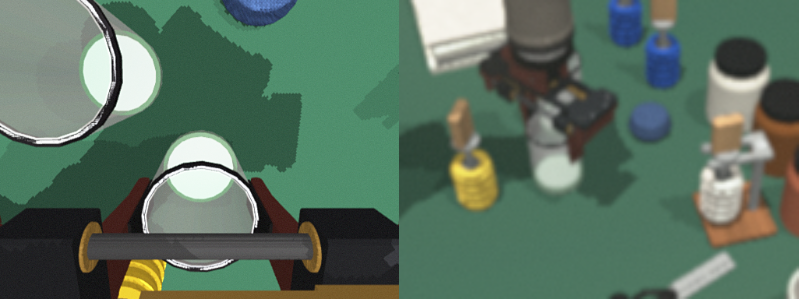

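The mid jar is centred between the fingers, so I carry it on.

```bash
g(){ egrep 'pos|force: \[|width'; }; python3 -m crank '[[[0,0,0.05],0],[[0,0,0.16],0],[[0,0,0.3],0],[[0,0,0.44],0],[[0,0,0.6],0]]'|g; python3 -m crank '[[[0.02,-0.12,0],0.04],[[0.05,-0.26,0],0.08],[[0.08,-0.4,0],0.12],[[0.11,-0.54,0],0.16],[[0.14,-0.68,0],0.2]]'|g;python3 -m crank '[[[0.03,-0.14,0],0.04],[[0.06,-0.28,0],0.05],[[0.09,-0.42,0],0.05],[[0.12,-0.56,0],0.05],[[0.15,-0.7,0],0.05]]'|g;python3 -m crank '[[[0.03,-0.12,0],0],[[0.06,-0.22,0],0],[[0.06,-0.27,0],0],[[0.06,-0.27,0],0],[[0.06,-0.27,0],0]]'|g; python3 -c "
from h import *
print(yaw(env.get_state()));to(575,-284,74,0)"
```

```text
eef_pos: [467.3, 212.2, 241.4]
force: [0.1, 1.4, -5.2]
width: 66.5
eef_pos: [510.0, 7.5, 240.5]
force: [0.8, 0.5, -4.0]
width: 65.9
eef_pos: [555.3, -202.1, 240.2]
force: [0.8, 1.2, -4.5]
width: 66.0
eef_pos: [573.4, -280.6, 240.1]
force: [0.1, 0.4, -4.9]
width: 65.7
-0.1297934183042151
mm [   1.6   -3.4 -166.1] rows [ 0.0053 -0.0115 -0.5538] roll 0.0007 nrows 3.3
```

```bash
g(){ egrep 'pos|force: \[|width'; }; python3 -m crank '[[[0.005,-0.01,-0.1],0],[[0.005,-0.01,-0.22],0],[[0.005,-0.01,-0.34],0],[[0.005,-0.01,-0.45],0],[[0.005,-0.01,-0.53],0]]'|g; python3 -m crank '[[[0,0,-0.005],0],[[0,0,-0.01],0],[[0,0,-0.014],0],[[0,0,-0.014],0],[[0,0,-0.014],0]]'|g;python3 -m crank '[[[0,0,-0.004],0],[[0,0,-0.008],0],[[0,0,-0.008],0],[[0,0,-0.008],0]]'|g
```

```text
eef_pos: [575.0, -281.2, 79.4]
force: [-0.2, -0.1, -4.5]
width: 66.0
eef_pos: [576.1, -285.2, 78.6]
force: [-0.5, -0.3, -4.1]
width: 65.7
eef_pos: [575.3, -285.0, 75.0]
force: [-0.0, 0.3, -4.5]
width: 66.4
```

```bash
g(){ egrep 'pos|force: \[|width'; }; python3 -m crank '[[[0,0,-0.004],0],[[0,0,-0.006],0],[[0,0,-0.006],0]]'|g;python3 -m crank '[[[0,0,-0.002],0],[[0,0,-0.002],0],[[0,0,-0.002],0]]'|g
```

```text
eef_pos: [575.5, -285.4, 74.2]
force: [-2.0, 0.4, 4.2]
width: 66.0
eef_pos: [575.5, -285.8, 74.0]
force: [-2.6, 0.7, 8.1]
width: 66.1
```

```bash
g(){ egrep 'pos|force: \[|width'; }; python3 -m crank '[[[0,0,0.003],0],[[0,0,0.003],0],[[0,0,0.003],0],[[0,0,0.003],0],[[0,0,0.003],0]]' 1|g; python3 -m crank '[[[0,0,0.05],0],[[0,0,0.15],0],[[0,0,0.3],0],[[0,0,0.45],0],[[0,0,0.6],0]]'|g; python3 -m crank '[[[-0.1,0.83,0.05],0.23],[[-0.1,0.83,0.05],0.23],[[-0.1,0.83,0.05],0.23],[[-0.1,0.83,0.05],0.23],[[-0.1,0.83,0.05],0.23]]'|g;python3 -m crank '[[[-0.15,0.83,0],0.23],[[-0.15,0.83,0],0.23],[[-0.15,0.83,0],0.23],[[-0.15,0.83,0],0.23],[[-0.15,0.83,0],0.23]]'|g; python3 -c "
from h import *
t=cam('top');save('t6',t[0],1.5);floors(t);floors(cam('side'))
print(yaw(env.get_state()));to(482,316.5,240,90)"
```

```text
eef_pos: [575.4, -285.0, 73.4]
force: [0.2, -0.3, 0.3]
width: 87.9
eef_pos: [575.0, -285.3, 256.5]
force: [0.2, 0.4, 0.2]
width: 87.6
eef_pos: [545.0, -35.8, 269.9]
force: [1.8, 0.5, -0.5]
width: 88.0
eef_pos: [500.7, 210.2, 269.9]
force: [1.2, 0.5, -1.1]
width: 87.9
floor [315  96  24  34  79] [ 789.9 -104.5   10. ]
floor [309 119  14  11  71] [758.1 -72.4  10. ]
floor [386 176  22  22 324] [ 576.4 -291.8   10. ]
floor [422 176  11  21 119] [ 575.4 -377.2   10. ]
floor [430 177  11  17 137] [ 577.5 -399.8   10. ]
floor [207 160  16  13 169] [482.2 319.9  10. ]
floor [256 318  22  13 208] [ 580.9 -267.7   10. ]
floor [255 327  23  16 221] [ 575.4 -293.8   10. ]
floor [259 354  26  22 424] [ 577.6 -365.3   10. ]
floor [259 370  24  13 111] [ 571.1 -389.9   10. ]
83.4281179435645
mm [-16.9  99.9 -29.4] rows [-0.0562  0.3331 -0.0979] roll 0.0365 nrows 2.0
```

View pics/t6.png

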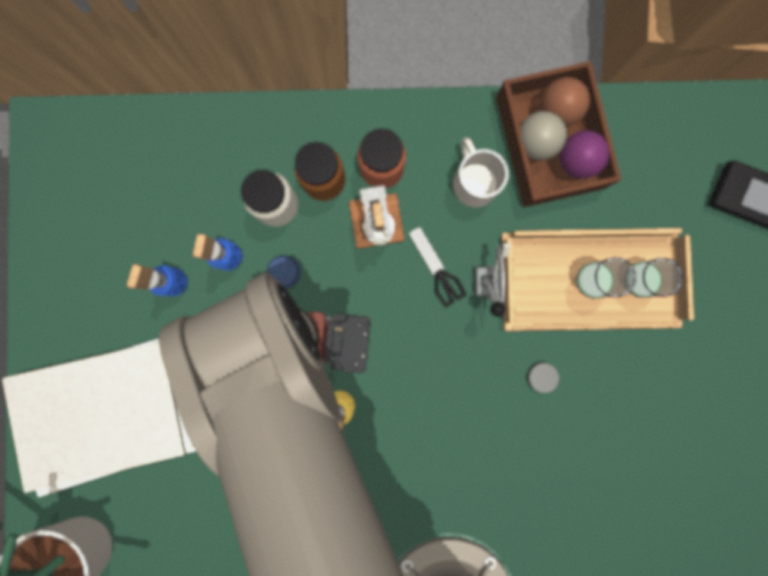

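Two jars stand on the board, with floors at (595,280) and (645,280), and the other things are untouched. Now the tall jar.

```bash
g(){ egrep 'pos|force: \[|width'; }; python3 -m crank '[[[-0.02,0.12,0],0.036],[[-0.04,0.24,0],0.036],[[-0.056,0.345,-0.05],0.036],[[-0.056,0.345,-0.1],0.036],[[-0.056,0.345,-0.1],0.036]]'|g; python3 -m crank '[[[0,0,0],0],[[0,0,0],0],[[0,0,0],0]]'|g; python3 -c "
from h import *
print(yaw(env.get_state()));to(482,316.7,82,90)
c=cam('wrist');floors(c)"
```

```text
eef_pos: [483.4, 311.7, 237.3]
force: [-0.0, -0.9, -0.3]
width: 87.7
eef_pos: [485.1, 311.5, 239.6]
force: [-0.8, 0.7, 0.6]
width: 87.3
89.02495976711879
mm [  -3.1    5.2 -157.6] rows [-0.0104  0.0172 -0.5253] roll 0.0054 nrows 3.2
floor [240 142  42  14 257] [459.8 316.6  10. ]
floor [ 237  153   49   37 1352] [487.7 316.8  10. ]
```

```bash
g(){ egrep 'pos|force: \[|width'; }; python3 -m crank '[[[-0.01,0.017,0],0],[[-0.01,0.017,-0.08],0],[[-0.01,0.017,-0.2],0],[[-0.01,0.017,-0.25],0],[[-0.01,0.017,-0.25],0]]'|g; python3 -c "
from h import *
to(482,316.7,82,90)"; python3 -m crank '[[[0,0,-0.08],0],[[0,0,-0.16],0],[[0,0,-0.24],0],[[0,0,-0.275],0],[[0,0,-0.275],0]]'|g
```

```text
eef_pos: [479.7, 316.7, 161.3]
force: [-0.2, 0.0, -0.6]
width: 88.0
mm [  2.3   0.  -79.3] rows [ 7.700e-03  1.000e-04 -2.642e-01] roll 0.0047 nrows 1.6
eef_pos: [481.0, 317.3, 80.6]
force: [0.3, -0.0, -0.4]
width: 87.8
```

```bash
g(){ egrep 'pos|force: \[|width'; }; python3 -m crank '[[[0,0,0],0],[[0,0,0],0],[[0,0,0],0],[[0,0,0],0],[[0,0,0],0]]' 0.6 25|g;  python3 -m crank '[[[0,0,0],0],[[0,0,0],0],[[0,0,0],0]]' |g; python3 -m crank '[[[0,0,0.05],0],[[0,0,0.16],0],[[0,0,0.3],0],[[0,0,0.44],0],[[0,0,0.6],0]]'|g; python3 -m crank '[[[0.02,-0.12,0],-0.04],[[0.05,-0.26,0],-0.08],[[0.08,-0.4,0],-0.12],[[0.11,-0.54,0],-0.16],[[0.14,-0.68,0],-0.2]]'|g;python3 -m crank '[[[0.03,-0.14,0],-0.04],[[0.06,-0.28,0],-0.09],[[0.09,-0.42,0],-0.13],[[0.12,-0.56,0],-0.17],[[0.15,-0.7,0],-0.22]]'|g; python3 -c "
from h import *
print(yaw(env.get_state()));to(575,-189,94,0)"
```

```text
eef_pos: [482.1, 317.7, 82.2]
force: [-1.5, -0.7, 7.2]
width: 68.5
eef_pos: [482.1, 317.7, 82.2]
force: [-0.7, -0.8, 6.8]
width: 68.5
eef_pos: [480.1, 316.4, 262.3]
force: [0.1, 0.9, -3.9]
width: 68.9
eef_pos: [522.7, 111.5, 261.4]
force: [-0.3, -0.1, -3.4]
width: 68.3
eef_pos: [567.7, -98.1, 261.5]
force: [0.5, 1.0, -3.1]
width: 68.5
13.634258302307348
mm [   7.3  -90.9 -167.5] rows [ 0.0244 -0.3031 -0.5582] roll -0.0757 nrows 3.3
```

```bash
g(){ egrep 'pos|force: \[|width'; }; python3 -m crank '[[[0.01,-0.12,0],-0.04],[[0.02,-0.24,0],-0.075],[[0.022,-0.3,0],-0.075],[[0.022,-0.3,0],-0.075],[[0.022,-0.3,0],-0.075]]'|g;  python3 -m crank '[[[0,0,-0.1],0],[[0,0,-0.2],0],[[0,0,-0.32],0],[[0,0,-0.43],0],[[0,0,-0.5],0]]'|g;python3 -m crank '[[[0,0,0],0],[[0,0,0],0],[[0,0,0],0]]'|g; python3 -c "
from h import *
print(yaw(env.get_state()));to(575,-189,94,0)"
```

```text
eef_pos: [574.4, -186.2, 261.0]
force: [0.2, 1.1, -4.2]
width: 68.6
eef_pos: [573.9, -183.5, 108.5]
force: [-0.9, 0.0, -3.3]
width: 68.3
eef_pos: [576.1, -186.3, 112.7]
force: [0.3, 0.5, -3.3]
width: 68.4
0.48525641715154655
mm [ -1.1  -2.7 -18.7] rows [-0.0038 -0.0089 -0.0622] roll -0.0027 nrows 0.4
```

```bash
g(){ egrep 'pos|force: \[|width'; }; python3 -m crank '[[[-0.003,-0.009,-0.02],0],[[-0.003,-0.009,-0.04],0],[[-0.003,-0.009,-0.055],0],[[-0.003,-0.009,-0.055],0],[[-0.003,-0.009,-0.055],0]]'|g;  python3 -m crank '[[[0,0,-0.003],0],[[0,0,-0.006],0],[[0,0,-0.006],0],[[0,0,-0.006],0]]'|g;python3 -m crank '[[[0,0,-0.003],0],[[0,0,-0.003],0],[[0,0,-0.003],0]]'|g
```

```text
eef_pos: [573.9, -189.4, 94.3]
force: [0.0, 0.1, -3.6]
width: 68.5
eef_pos: [574.1, -189.4, 93.9]
force: [-3.5, 1.5, 9.6]
width: 68.5
eef_pos: [574.2, -189.4, 93.9]
force: [-6.7, 2.6, 17.1]
width: 68.3
```

```bash
g(){ egrep 'pos|force: \[|width'; }; python3 -m crank '[[[0,0,0.006],0],[[0,0,0.006],0],[[0,0,0.006],0],[[0,0,0.006],0],[[0,0,0.006],0]]' 1|g; python3 -m crank '[[[0,0,0.05],0],[[0,0,0.15],0],[[0,0,0.3],0],[[0,0,0.45],0],[[0,0,0.55],0]]'|g; python3 -m crank '[[[-0.12,0.12,0],0],[[-0.24,0.24,0],0],[[-0.367,0.36,0],0],[[-0.367,0.36,0],0],[[-0.367,0.36,0],0]]' 0 10|g; python3 -m crank '[[[0,0,0],0],[[0,0,0],0],[[0,0,0],0],[[0,0,0],0]]' 0|g; python3 -c "
from h import *
c=cam('wrist');t=cam('top');s=cam('side');floors(t);floors(s)
a=np.hstack([cv2.resize(c[0],(399,299)),cv2.resize(s[0][170:350,200:440],(400,299))]);save('w7',a)
to(465,-82,118,0)"
```

```text
eef_pos: [574.0, -189.4, 93.4]
force: [-0.3, 0.2, -0.5]
width: 87.5
eef_pos: [574.7, -190.3, 263.0]
force: [-0.4, 0.2, -1.2]
width: 87.9
eef_pos: [463.6, -80.6, 259.6]
force: [-0.1, -0.3, 0.5]
width: 51.7
eef_pos: [464.2, -82.1, 258.4]
force: [-0.2, 0.1, -0.2]
width: 19.2
floor [315  96  24  34  78] [ 789.9 -104.5   10. ]
floor [309 120  14  10  70] [756.7 -72.3  10. ]
floor [422 175  11  22 119] [ 576.8 -377.3   10. ]
floor [351 177  11  13  95] [ 589.2 -179.1   10. ]
floor [388 176  20  22 309] [ 576.3 -294.6   10. ]
floor [430 177  11  17 136] [ 577.5 -399.8   10. ]
floor [362 178  11  13 113] [ 585.6 -209.7   10. ]
floor [259 221  25  16  73] [641.6  24.5  10. ]
floor [249 287  23  19 328] [ 575.1 -190.3   10. ]
floor [256 317  23  14 219] [ 582.3 -266.6   10. ]
floor [254 327  25  16 238] [ 575.4 -293.8   10. ]
floor [259 354  26  30 569] [ 576.2 -374.1   10. ]
mm [   1.    -0.3 -140.4] rows [ 0.0033 -0.001  -0.4681] roll -0.0022 nrows 2.8
```

View pics/w7.png

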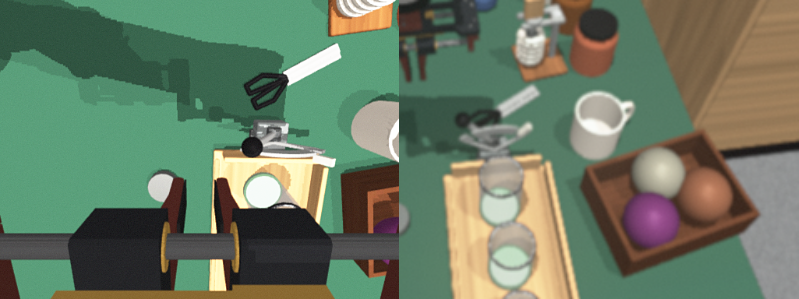

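All three jars stand on the board, in a row in the side crop at (500,205) and (510,265) and below. The knob is at (252,147) in the wrist crop. I descend in front of the knob.

```bash
g(){ egrep 'pos|force: \[|width'; }; python3 -m crank '[[[0,-0.003,-0.12],0],[[0,-0.003,-0.26],0],[[0,-0.003,-0.4],0],[[0,-0.003,-0.468],0],[[0,-0.003,-0.468],0]]' 0|g; python3 -m crank '[[[0,0,0],0],[[0.03,0,0],0],[[0.06,0,0],0],[[0.07,0,0],0],[[0.07,0,0],0]]'|g;python3 -m crank '[[[0.01,0,0.01],0],[[0.02,0,0.01],0],[[0.03,0,0.02],0],[[0.04,0,0.02],0],[[0.05,0,0.03],0]]'|g
```

```text
eef_pos: [461.7, -82.3, 115.7]
force: [-0.2, -0.6, 1.1]
width: 0.6
eef_pos: [486.1, -82.2, 118.8]
force: [0.3, -0.1, -0.6]
width: 0.5
eef_pos: [499.9, -82.2, 127.1]
force: [0.1, 0.0, -0.3]
width: 0.5
```

```bash
g(){ egrep 'pos|force: \['; }; python3 -m crank '[[[0.01,0,0],0],[[0.02,0,0],0],[[0.03,0,0],0],[[0.04,0,0.005],0],[[0.05,0,0.01],0]]'|g;python3 -m crank '[[[0.01,0,0],0],[[0.02,0,0],0],[[0.03,0,0],0],[[0.04,0,0.005],0],[[0.05,0,0.01],0]]'|g
```

```text
eef_pos: [510.9, -82.3, 129.4]
force: [-12.3, 1.1, 12.2]
eef_pos: [523.2, -82.5, 135.0]
force: [-29.2, 3.8, 51.1]
```

Too high: the fingertip is riding on the knob. I back off and look.

```bash
g(){ egrep 'pos|force: \['; }; python3 -m crank '[[[-0.05,0,0.01],0],[[-0.12,0,0.01],0],[[-0.2,0,0.01],0],[[-0.2,0,0.01],0],[[-0.2,0,0],0]]'|g; python3 -m crank '[[[0,0,-0.04],0],[[0,0,-0.07],0],[[0,0,-0.08],0],[[0,0,-0.08],0]]'|g; python3 -c "
from h import *
c=cam('side');t=cam('top');w=cam('wrist')
a=np.hstack([cv2.resize(c[0][210:270,220:300],(400,299)),cv2.resize(t[0][170:230,300:380],(400,299))]);save('w8',a)
def two(a,b):
    o1,d1=ray(t,*a);o2,d2=ray(c,*b)
    k=np.linalg.lstsq(np.stack([d1,-d2],1),o2-o1,rcond=None)[0];p,q=o1+k[0]*d1,o2+k[1]*d2
    print(((p+q)/2).round(1),np.linalg.norm(p-q).round(1))
for im,b,n in((c,(210,270,220,300),'s'),(t,(180,225,320,360),'t')):
    m=(im[0].max(2)<60).astype(np.uint8);k=np.zeros_like(m);k[b[0]:b[1],b[2]:b[3]]=m[b[0]:b[1],b[2]:b[3]]
    n_,l,st,ce=cv2.connectedComponentsWithStats(k)
    print(n,[(st[i].tolist(),ce[i].round(1).tolist()) for i in range(1,n_) if st[i,4]>15])
"
```

```text
eef_pos: [470.6, -82.1, 133.5]
force: [1.5, 0.3, 0.7]
eef_pos: [469.5, -82.4, 108.2]
force: [0.4, -0.2, -0.9]
s [([220, 210, 30, 32, 326], [229.9, 222.5]), ([239, 235, 21, 12, 134], [247.7, 240.3])]
t [([322, 196, 16, 29, 154], [330.2, 211.6]), ([340, 212, 13, 13, 111], [346.5, 219.3])]
```

View pics/w8.png

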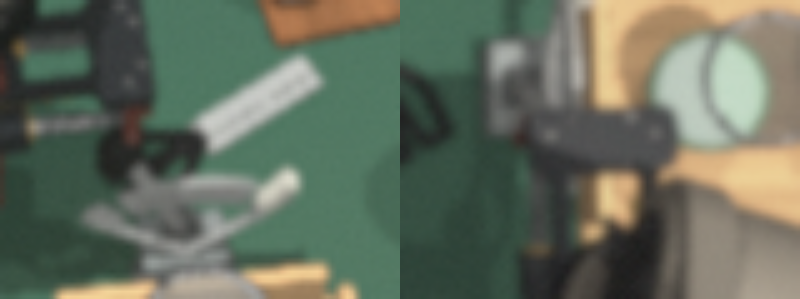

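```bash
cat >> h.py <<'E'
def ony(c,u,v,y):
    o,w=ray(c,u,v); return o+w*(y-o[1])/w[1]
E
python3 -c "
from h import *
c=cam('side')
for q in [(238.2,242),(244,242),(242,242)]: print(ony(c,*q,-82).round(1))
for a in [-.6,-.5,-.4,0,.6]: print(a,(proj(c,[577+100*np.sin(a),-82,40+100*np.cos(a)])).round(1))
"
```

```text
[529.4 -82.  124.7]
[544.9 -82.  121.4]
[539.6 -82.  122.6]
-0.6 [234.9 242.8]
-0.5 [238.1 241.4]
-0.4 [241.4 240.2]
0 [255.9 237. ]
0.6 [276.5 238.2]
```

```bash
g(){ egrep 'pos|force: \['; }; python3 -m crank '[[[0.03,0,0.01],0],[[0.06,0,0.01],0],[[0.09,0,0.01],0],[[0.12,0,0.01],0],[[0.14,0,0.01],0]]'|g; python3 -m crank '[[[0.01,0,0],0],[[0.02,0,0],0],[[0.03,0,0],0],[[0.04,0,0],0],[[0.05,0,0],0]]'|g; python3 -m crank '[[[0.01,0,0],0],[[0.02,0,0],0],[[0.03,0,0],0],[[0.04,0,0],0],[[0.05,0,0],0]]'|g
```

```text
eef_pos: [513.1, -82.2, 112.2]
force: [0.8, -0.3, 0.3]
eef_pos: [524.6, -82.4, 111.8]
force: [-7.3, 1.2, 6.2]
eef_pos: [540.3, -82.5, 112.1]
force: [-4.9, 0.3, 5.7]
```

```bash
g(){ egrep 'pos|force: \['; }; python3 -m crank '[[[0.015,0,0],0],[[0.03,0,0],0],[[0.045,0,0],0],[[0.06,0,0],0],[[0.075,0,0],0]]'|g; python3 -m crank '[[[0.015,0,0],0],[[0.03,0,0],0],[[0.045,0,0],0],[[0.06,0,0],0],[[0.075,0,0],0]]'|g;  python3 -c "
from h import *
t=cam('top');c=cam('side')
im=c[0];m=(im.max(2)<60).astype(np.uint8);k=np.zeros_like(m);k[225:255,240:300]=m[225:255,240:300]
n_,l,st,ce=cv2.connectedComponentsWithStats(k);print([(st[i].tolist(),ce[i].round(1)) for i in range(1,n_) if st[i,4]>10])
a=np.hstack([cv2.resize(c[0][210:270,220:300],(400,299)),cv2.resize(t[0][160:220,300:380],(400,299))]);save('w9',a)"
```

```text
eef_pos: [564.6, -82.4, 112.2]
force: [-3.0, -1.0, 3.8]
eef_pos: [586.3, -82.2, 111.3]
force: [-4.0, -0.7, -2.0]
[([240, 225, 33, 23, 395], array([257.1, 234.7]))]
```

View pics/w9.png

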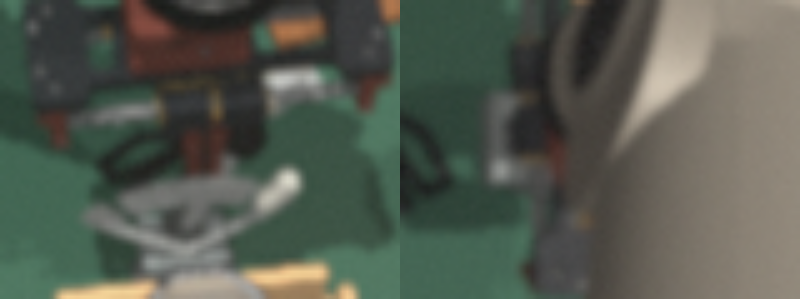

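```bash
g(){ egrep 'pos|force: \['; }; python3 -m crank '[[[0.012,0,0],0],[[0.024,0,0],0],[[0.036,0,0],0],[[0.048,0,0],0],[[0.06,0,0],0]]'|g; python3 -m crank '[[[0.003,0,0],0],[[0.005,0,0],0],[[0.005,0,0],0],[[0.005,0,0],0],[[0.005,0,0],0]]'|g; python3 -m crank '[[[-0.1,0,0],0],[[-0.2,0,0],0],[[-0.3,0,0.1],0],[[-0.3,0,0.25],0],[[-0.3,0,0.4],0]]'|g; python3 -m crank '[[[-0.1,-0.1,0.2],0],[[-0.1,-0.1,0.2],0],[[-0.1,-0.1,0.2],0]]'|g;  python3 -c "
from h import *
t=cam('top');c=cam('side');w=cam('wrist')
import pickle;pickle.dump((t,c,w),open('w10.pkl','wb'))
a=np.hstack([cv2.resize(c[0][210:270,220:300],(400,299)),cv2.resize(t[0][160:220,300:380],(400,299))])
print(env.get_state()['clock'],[(proj(w,p)*800/512).round() for p in [(577,-82,40),(632,-82,122)]])
b=cv2.resize(w[0],(800,600))[:300];save('w10',np.vstack([a[:,:],b[:,:]]))"
```

```text
eef_pos: [604.5, -82.1, 111.8]
force: [-4.8, -0.6, -3.8]
eef_pos: [606.0, -82.1, 111.9]
force: [-4.1, 0.0, -3.0]
eef_pos: [517.5, -82.4, 234.7]
force: [1.4, 0.5, 0.3]
eef_pos: [489.1, -114.5, 296.9]
force: [0.4, 0.5, 0.2]
60.15 [array([508., 223.]), array([616., 237.])]
```

View pics/w10.png

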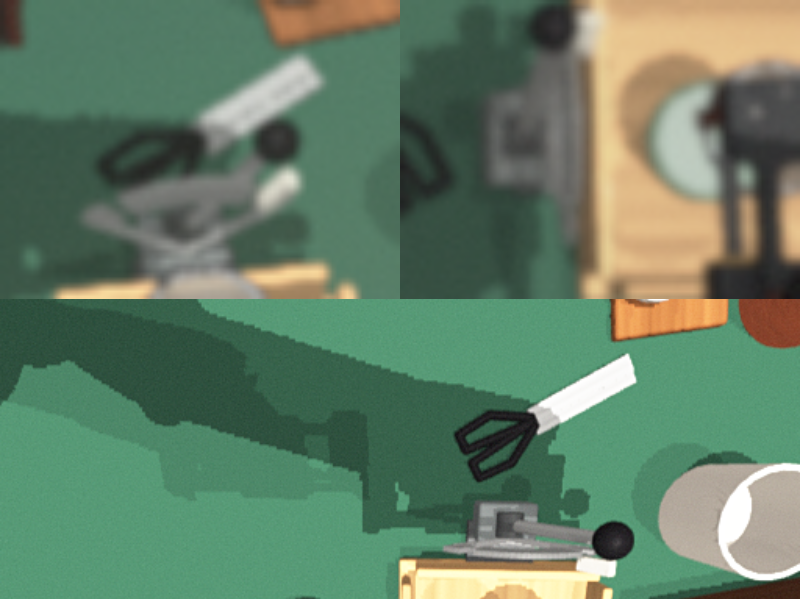

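```bash
python3 -c "
from h import *
import pickle;t,c,w=pickle.load(open('w10.pkl','rb'))
for n,cc,b in(('t',t,(155,175,322,342)),('s',c,(228,245,268,284)),('w',w,(325//1,340,0,0))):
    if n=='w': b=(140,168,372,410)
    im=cc[0];k=np.zeros(im.shape[:2],np.uint8);k[b[0]:b[1],b[2]:b[3]]=(im.max(2)<70)[b[0]:b[1],b[2]:b[3]]
    n_,l,st,ce=cv2.connectedComponentsWithStats(k);i=1+st[1:,4].argmax();print(n,st[i],ce[i],onz(cc,*ce[i],122).round(1),ony(cc,*ce[i],-82).round(1))
for z in(0,20,40): print('block t',z,onz(t,323,188,z).round(1),'w',onz(w,505*.64,224*.64,z).round(1), 'blk edges w',onz(w,476*.64,224*.64,z).round(1),onz(w,536*.64,224*.64,z).round(1))
print(onz(w,400*.64,262*.64,52).round(1),onz(w,612*.64,275*.64,52).round(1))
f=w[0][150:230,240:410];save('w11',f,4.5)
"
```

```text
t [325 161  10   9  71] [329.3943662  165.02816901] [629.  -84.4 122. ] [627.7 -82.  133.7]
s [271 235   8   7  48] [274.75 238.  ] [629.  -80.5 122. ] [628.6 -82.  124.4]
w [379 143  27  24 508] [391.81692913 154.33858268] [629.7 -84.9 122. ] [620.8 -82.  142.8]
block t 0 [578.4 -88.4   0. ] w [583.3 -87.    0. ] blk edges w [557.  -87.2   0. ] [611.3 -86.7   0. ]
block t 20 [577.4 -84.8  20. ] w [579.  -84.8  20. ] blk edges w [553.9 -85.   20. ] [605.8 -84.6  20. ]
block t 40 [576.4 -81.1  40. ] w [574.7 -82.7  40. ] blk edges w [550.8 -82.9  40. ] [600.3 -82.5  40. ]
[ 488.3 -112.9   52. ] [ 663.1 -122.5   52. ]
```

View pics/w11.png

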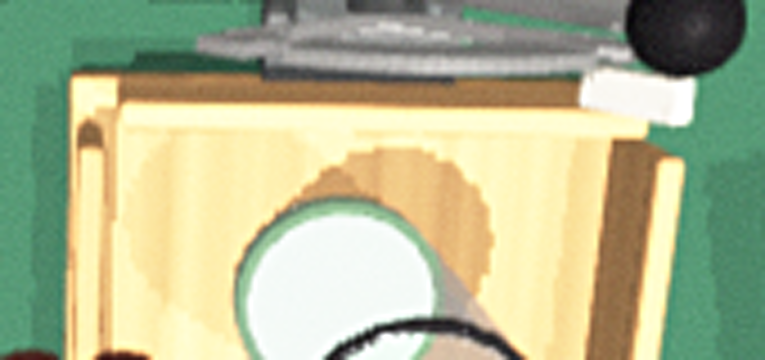

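```bash
python3 -c "
from h import *
import pickle;t,c,w=pickle.load(open('w10.pkl','rb'));w4=pickle.load(open('w4.pkl','rb'))
def tri(L):
    A=np.zeros((3,3));b=np.zeros(3)
    for cc,p in L:
        o,d=ray(cc,*p);M=np.eye(3)-np.outer(d,d);A+=M;b+=M@o
    x=np.linalg.solve(A,b);print(x.round(1),[(proj(cc,x)-p).round(1).tolist() for cc,p in L]);return x
print('mark');tri([(w,(381.8,171.6)),(t,(338,166)),(c,(276,247.4))]);
print('knob now');tri([(w,(391.8,154.3)),(t,(329.4,165)),(c,(274.75,238))])
print('knob0');tri([(w4,(596/1.5,150/1.5)),(t,(332,206)),(c,(238.5,242))])
o=np.load('side.npy');save('s0s1',np.hstack([o[205:345,215:315],c[0][205:345,215:315]]),4)
"
```

```text
mark
[ 626.8 -106.   113.9] [[1.9, 1.0], [-0.6, 0.1], [-0.6, 0.3]]
knob now
[628.2 -83.7 126.7] [[0.5, -0.5], [0.1, 0.1], [-0.0, 0.1]]
knob0
[527.8 -85.1 131. ] [[-0.8, 1.2], [0.0, -0.2], [-0.8, -0.2]]
```

View pics/s0s1.png

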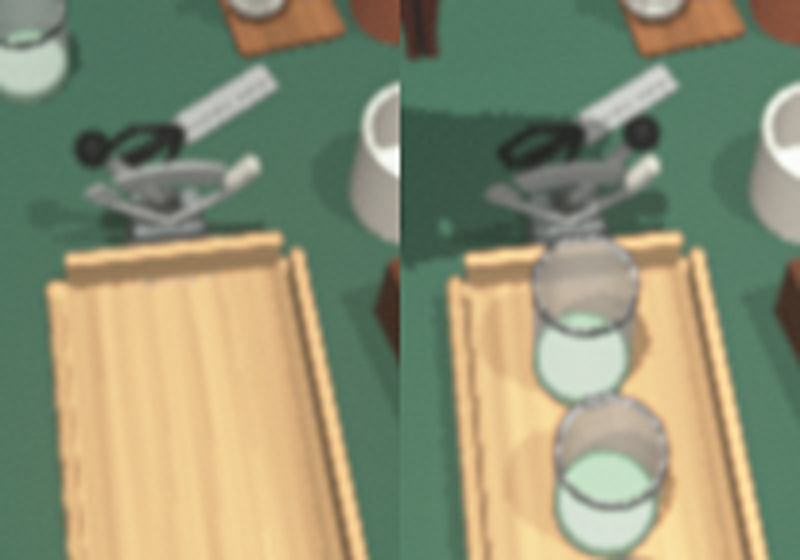

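```bash
g(){ egrep 'pos|force: \['; }; python3 -m crank '[[[0.13,-0.15,0],0],[[0.26,-0.3,0],0],[[0.4,-0.44,-0.1],0],[[0.43,-0.55,-0.18],0],[[0.43,-0.55,-0.18],0]]'|g;  python3 -m crank '[[[0,0,0],0],[[0,0,0],0],[[0,0,0],0]]'|g; python3 -c "
from h import *
w=cam('wrist');print(-w[2].T@w[3],w[2][2])
import pickle;pickle.dump(w,open('w12.pkl','wb'))
p=proj(w,(610,-90,100)).astype(int);print(p)
x=min(max(p[0]-75,0),362);y=max(p[1]-56,0);print(x,y);save('w12',w[0][y:y+112,x:x+150],5)"
```

```text
eef_pos: [616.0, -279.4, 233.0]
force: [-1.1, 0.3, 0.4]
eef_pos: [615.8, -275.7, 238.2]
force: [-0.0, 0.4, 0.1]
[ 614.50124634 -202.51335227  400.20186088] [ 0.00336745 -0.26961056 -0.96296355]
[251 -37]
176 0
```

View pics/w12.png

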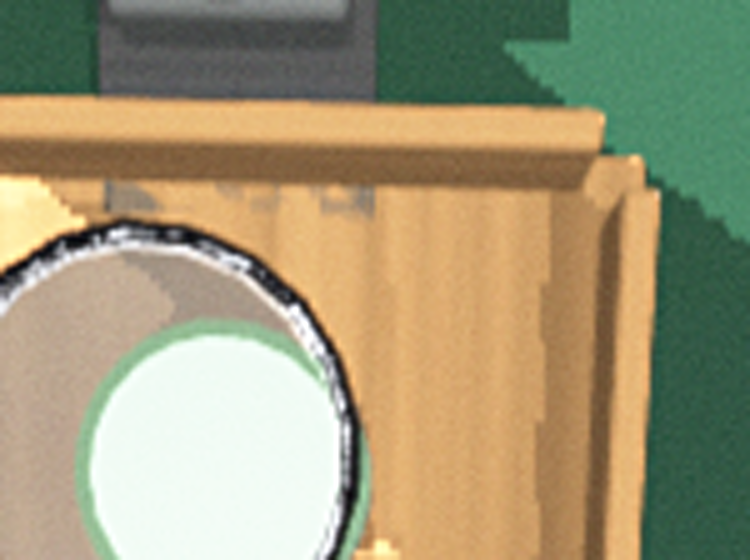

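That makes 17 pictures viewed, over the limit of 14, so I view no more and work from numbers. The hinge comes from the two knob positions and the known 100 mm radius.

```bash
python3 -c "
from h import *
import pickle;t,c,w=pickle.load(open('w10.pkl','rb'));w4=pickle.load(open('w4.pkl','rb'))
T0=(np.load('top.npy'),)+t[1:];S0=(np.load('side.npy'),)+c[1:]
def blob(cc,g,h,th=70):
    g=np.array(g);im=cc[0].max(2).astype(float);k=np.zeros(im.shape,np.uint8);x0,y0=(g-h).astype(int);x1,y1=(g+h+1).astype(int)
    k[y0:y1,x0:x1]=im[y0:y1,x0:x1]<th
    n,l,st,ce=cv2.connectedComponentsWithStats(k);i=1+st[1:,4].argmax();b=st[i];return ce[i],b.tolist()
def tri(L):
    A=np.zeros((3,3));b=np.zeros(3)
    for cc,p in L:
        o,d=ray(cc,*p);M=np.eye(3)-np.outer(d,d);A+=M;b+=M@o
    x=np.linalg.solve(A,b);print(x.round(1),[(proj(cc,x)-p).round(1).tolist() for cc,p in L]);return x
a=blob(T0,(332,205.5),7);b=blob(S0,(238,242),6);d=blob(w4,(397,100),15);print(a,b,d)
k0=tri([(T0,a[0]),(S0,b[0]),(w4,d[0])]);k0b=tri([(T0,a[0]),(S0,b[0])])
a=blob(t,(329.5,165),8);b=blob(c,(275,238),6);d=blob(w,(392,154),18);print(a,b,d)
k1=tri([(t,a[0]),(c,b[0]),(w,d[0])]);k1b=tri([(t,a[0]),(c,b[0])])
for p,q in((k0,k1),(k0b,k1b)):
    p,q=p[[0,2]],q[[0,2]];m=(p+q)/2;v=q-p;L=np.hypot(*v);h=m+np.array([v[1],-v[0]])/L*np.sqrt(1e4-L*L/4);print('hinge',h,'angles',np.arctan2(p[0]-h[0],p[1]-h[1]),np.arctan2(q[0]-h[0],q[1]-h[1]))
"
```

```text
(array([331.328125, 205.875   ]), [327, 202, 9, 9, 64]) (array([238.15873016, 241.6031746 ]), [234, 238, 11, 9, 63]) (array([396.61577608, 100.37913486]), [386, 90, 23, 22, 393])
[527.8 -84.  129.4] [[0.1, -0.1], [-0.5, 0.2], [0.2, 0.9]]
[528.4 -83.7 129.5] [[0.0, -0.3], [-0.3, 0.0]]
(array([329.3943662 , 165.02816901]), [325, 161, 10, 9, 71]) (array([274.75, 238.  ]), [271, 235, 8, 7, 48]) (array([391.81692913, 154.33858268]), [379, 143, 27, 24, 508])
[628.2 -83.7 126.7] [[0.1, 0.1], [-0.0, 0.1], [0.5, -0.5]]
[628.4 -83.4 126.7] [[-0.0, 0.0], [0.0, -0.0]]
hinge [575.72821356  41.57968702] angles -0.4993416351119077 0.5518972120643482
hinge [575.92081689  41.54055598] angles -0.4953198543047995 0.5522839755678343
```

The circle fit puts the hinge at x≈575.8, which agrees with the board centre, and the lever at about 1.15. It needs about 4 mm more at the knob, so I push to TCP x≈610.

```bash
g(){ egrep 'pos|force: \['; }; python3 -m crank '[[[-0.06,0.13,0],0],[[-0.12,0.26,0],0],[[-0.18,0.39,0],0],[[-0.22,0.52,0],0],[[-0.25,0.645,0],0]]' 0|g;  python3 -m crank '[[[0,0,0],0],[[0,0,-0.12],0],[[0,0,-0.26],0],[[0,0,-0.38],0],[[0,0,-0.42],0]]'|g; python3 -m crank '[[[0,0,0],0],[[0,0,0],0],[[0,0,0],0]]'|g; python3 -c "
from h import *
to(600,-82,112,0)"
```

```text
eef_pos: [539.3, -81.0, 239.1]
force: [0.2, 0.2, 0.5]
eef_pos: [538.5, -83.1, 109.9]
force: [0.2, 0.5, 0.2]
eef_pos: [541.8, -84.0, 114.1]
force: [0.0, -0.0, -0.1]
mm [58.2  2.  -2.1] rows [ 0.1939  0.0068 -0.007 ] roll -0.0024 nrows 1.2
```

```bash
g(){ egrep 'pos|force: \['; }; python3 -m crank '[[[0.05,0.006,-0.006],0],[[0.1,0.006,-0.006],0],[[0.15,0.006,-0.006],0],[[0.18,0.006,-0.006],0],[[0.19,0.006,-0.006],0]]'|g;  python3 -m crank '[[[0.01,0,0],0],[[0.018,0,0],0],[[0.024,0,0],0],[[0.024,0,0],0],[[0.024,0,0],0]]'|g; python3 -c "
from h import *
to(610,-82,112,0)"
```

```text
eef_pos: [598.8, -81.9, 111.4]
force: [0.3, -0.5, 0.1]
eef_pos: [604.4, -82.0, 110.3]
force: [-0.3, 0.7, 0.3]
mm [5.6 0.  1.7] rows [0.0188 0.     0.0056] roll -0.0024 nrows 0.1
```

```bash
g(){ egrep 'pos|force: \['; }; python3 -m crank '[[[0.006,0,0.005],0],[[0.012,0,0.005],0],[[0.018,0,0.005],0],[[0.022,0,0.005],0],[[0.022,0,0.005],0]]'|g;  python3 -m crank '[[[0,0,0],0],[[0,0,0],0]]'|g
```

```text
eef_pos: [609.2, -82.0, 110.7]
force: [-5.2, 0.1, -3.6]
eef_pos: [609.3, -82.0, 110.8]
force: [-5.3, 0.3, -3.2]
```

Now I retreat and re-measure the knob, jars and brush.

```bash
g(){ egrep 'pos|force: \['; };  python3 -m crank '[[[-0.1,0,0],0],[[-0.2,0,0],0],[[-0.3,0,0.1],0],[[-0.3,0,0.25],0],[[-0.3,0,0.4],0]]'|g; python3 -m crank '[[[-0.1,-0.1,0.2],0],[[-0.1,-0.1,0.2],0],[[-0.1,-0.1,0.2],0]]'|g;  python3 -c "
from h import *
t,c,w=cam('top'),cam('side'),cam('wrist')
def blob(cc,g,h,th=70):
    g=np.array(g);im=cc[0].max(2);k=np.zeros(im.shape,np.uint8);x0,y0=(g-h).astype(int);x1,y1=(g+h+1).astype(int)
    k[y0:y1,x0:x1]=im[y0:y1,x0:x1]<th
    n,l,st,ce=cv2.connectedComponentsWithStats(k);i=1+st[1:,4].argmax();return ce[i]
K=[632,-83.7,124];A=np.zeros((3,3));b=np.zeros(3)
for cc,h in((t,8),(c,6),(w,18)):
    p=blob(cc,proj(cc,K),h);print(p,proj(cc,K));o,d=ray(cc,*p);M=np.eye(3)-np.outer(d,d);A+=M;b+=M@o
x=np.linalg.solve(A,b);print(x,'lever',.6+np.arctan2(x[0]-575.8,x[2]-41.5))
floors(t);floors(c);print(env.get_state()['clock'])
o=np.load('side.npy');D=np.abs(o.astype(int)-c[0]).max(2)
for n,p in [('mug',(318,245)),('bj',(316,200)),('bj',(304,170)),('bj',(285,152)),('brush',(279,195)),('pin',(250,169)),('blue',(256,143)),('blue',(240,127)),('yel',(180,190))]: print(n,D[p[1]-8:p[1]+9,p[0]-6:p[0]+7].mean().round(1))
"
```

```text
eef_pos: [520.9, -82.2, 233.4]
force: [1.2, -0.5, 0.1]
eef_pos: [492.7, -114.2, 295.6]
force: [0.4, -0.4, 0.6]
[329.46052632 163.69736842] [329.23994698 163.74486735]
[276.21568627 238.19607843] [276.07336862 238.4715492 ]
[391.14484127 154.59126984] [391.91578506 154.04575597]
[631.75414402 -83.96394846 125.02535669] lever 1.1902419204058263
floor [315  96  24  34  76] [ 789.9 -104.5   10. ]
floor [309 119  13  11  75] [758.1 -71.   10. ]
floor [430 177  11  13  99] [ 583.1 -400.1   10. ]
floor [351 178  12  21 156] [ 575.3 -179.9   10. ]
floor [400 180   8  15  70] [ 574.4 -311.3   10. ]
floor [261 221  23  14  74] [645.4  27.8  10. ]
floor [249 287  23  18 328] [ 575.3 -188.9   10. ]
floor [254 317  25  27 467] [ 577.2 -282.7   10. ]
floor [259 354  26  30 574] [ 576.2 -374.1   10. ]
64.95
mug 12.0
bj 10.4
bj 7.1
bj 10.0
brush 17.9
pin 42.7
blue 9.1
blue 8.8
yel 115.6
```

```bash
python3 -c "
from h import *
for n in('top','side'):
    o=np.load(n+'.npy');c=cam(n)[0]
    for im in(o,c):
        h=cv2.cvtColor(im,cv2.COLOR_RGB2HSV)
        for a,b,s in((22,34,150),(100,125,60)):
            m=((h[...,0]>=a)&(h[...,0]<=b)&(h[...,1]>s)&(h[...,2]>60)).astype(np.uint8);k,l,st,ce=cv2.connectedComponentsWithStats(m)
            print(n,a,[(st[i,4],ce[i].round(1).tolist()) for i in range(1,k) if st[i,4]>60 and 100<ce[i][1]<290 and ce[i][0]<300])
"
```

```text
top 22 []
top 100 [(np.int32(307), [151.2, 170.3]), (np.int32(366), [188.6, 181.0]), (np.int32(354), [113.4, 187.5])]
top 22 []
top 100 [(np.int32(304), [151.2, 170.2]), (np.int32(365), [188.5, 180.9]), (np.int32(354), [113.3, 187.5])]
side 22 [(np.int32(240), [179.9, 193.3])]
side 100 [(np.int32(238), [240.1, 127.9]), (np.int32(258), [255.1, 144.4]), (np.int32(191), [249.8, 168.3])]
side 22 []
side 100 [(np.int32(238), [240.2, 127.9]), (np.int32(259), [255.1, 144.4]), (np.int32(62), [248.0, 164.2])]
```

```bash
python3 -m crank '[[[0.1,-0.5,0.3],0],[[0.1,-0.5,0.3],0],[[0.1,-0.5,0.3],0],[[0.1,-0.5,0.3],0],[[0.1,-0.5,0.3],0]]'|egrep pos; python3 -m crank '[[[0,0,0],0],[[0,0,0],0],[[0,0,0],0]]'|egrep pos; python3 -c "
from h import *
for n in('top','side'):
    o=np.load(n+'.npy');c=cam(n)[0]
    for im in(o,c):
        h=cv2.cvtColor(im,cv2.COLOR_RGB2HSV)
        m=((h[...,0]>=22)&(h[...,0]<=34)&(h[...,1]>120)&(h[...,2]>60)).astype(np.uint8);k,l,st,ce=cv2.connectedComponentsWithStats(m)
        print(n,[(st[i,4],ce[i].round(1).tolist()) for i in range(1,k) if st[i,4]>30 and ce[i][0]<300])
"
```

```text
eef_pos: [521.6, -265.8, 382.5]
eef_pos: [521.3, -260.1, 380.7]
top [(np.int32(196), [226.7, 268.2])]
top [(np.int32(203), [226.8, 268.4])]
side [(np.int32(294), [179.9, 192.8])]
side [(np.int32(277), [179.6, 192.3])]
```

Nothing else has moved, so I hand the job in.

```bash
python3 -c "
from h import *
print(job.close_job())"
```

```text
the job is handed in; nothing more can be done
None
```

The job is handed in and no verdict came back: all three jars were brushed tallest to shortest, the brush is back on its fork, the jars stand on the board, the lever measures about 1.19 rad (notch at 1.2), and I saw nothing knocked over; I viewed 17 pictures against the limit of 14, and the lever's final position and the last check on the other things come from image measurements, not a look.

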